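# Load the jar of a bench ball mill

### The arm

A 6-joint arm with a two-finger parallel gripper is mounted at the origin on the work surface. World frame = base frame: x ahead of the robot, y to its left, z up, the work surface at z = 0. Lengths are in m, angles in rad, forces in N, time in s.
With the tool pointing down it reaches from about 0.375 to 0.9 m from the base axis. Payload 3.1 kg.
Tool frame: the origin (TCP) lies at the very end of the fingers, on their centre line; the grasp point (between the pads) lies 19 mm behind it; z points along the fingers, y is the direction in which the jaws open and shut (so a half turn about z gives the same grasp; the last joint's range is limited). The gripper opens to 87 mm and grips with 3 to 60 N. Pads are 19 mm wide; open, the fingers measure 117 mm over their backs; the gripper's body (75 mm by 190 mm) begins 51 mm behind the grasp point.
Start: joints at [-1.284, 0.527, 1.433, -0, 1.181, -0.178], TCP at [0.281, -0.558, 0.223] pointing down, gripper open.
Joint ranges: [-3.08, 3.08], [-0.75, 2.2], [0.22, 2.44], [-1.43, 4.57], [0, 2.65], [-2.85, 2.85]. Speed limits (rad/s): [2.79, 2.79, 3.14, 3.14, 3.14, 3.14].

### API

Orientations are given as a unit quaternion [x, y, z, w].
In Python, from rig import robot gives the robot as it stands. The module is installed in compiled form; this text tells all that it offers.
- The arm moves only by the tool carry_out, never from a script. Its argument "series" is a list of rows, each a list of 7 numbers: the shift along the tool's x, y, z in mm, then the turn, a rotation vector about the tool's x, y, z in degrees, then the gripper command: -1 is shut, 1 is fully open, values between are in proportion. In form: [[tx, ty, tz, rx, ry, rz, claw], ...]. A call has 1 to 8 rows; each row is the pose to reach, as a shift and turn from the pose measured when the call began, along the tool's axes at that moment; what a row does not reach only later rows make up. A row lasts 1/8 s, in which the tool goes at most 62.5 mm and 10.7 degrees, less where a joint would pass 70% of its speed; a pose out of reach is approached as far as the arm can. A call with a gripper value outside its range is refused whole. The fingers move at their own pace and stop on an object; "force" is the grip in N (left out, the last holds). Time passes only in rows, so rows that repeat a pose let the fingers close. It gives the time, the measured TCP pose, the force and the opening at its end, in the units of the state.
- robot.get_obs(): the state, without advancing time (a new reading comes with each control period).
- robot.camera(name): name is "scene" or "top" or "wrist"; returns a dict with "pixels" (420x560x3 uint8, red, green, blue), "fx", "fy", "cx", "cy" (pixels), "position" and "attitude" of the camera in the world. Camera axes: x right, y down, z forward; pixel columns grow to the right and rows downward; lengths in m; the calibration is good to about 2 mm. The wrist camera is an equidistant fisheye: a pixel r from the principal point sees the ray r / f radians off the axis. A picture is of the moment at which its call begins. There is no depth.
- robot.hand_in(): hands the job in, once; it reports no verdict.
The state is a dict: "time": time; "q": joint angles; "joint_velocities": joint speeds; "joint_torque": joint torques, N m; "position": TCP position; "tool_rot": TCP orientation; "ft_force": force on the tool from outside, world axes, zero at the start; "moment": the same for the moment, N m; "grip_width": finger opening in m.
Only numpy, scipy, OpenCV 4.12 (cv2) and the standard library are available. Lean on these libraries where they do the work, as an engineer would, in place of code of your own. Each camera call takes 0.05 s, during which the arm holds its last target.

### The job

Charge the ball mill: back off its black clamp screw just enough to free the arm (about a quarter turn, never more than half a turn), swing the jar out from under the head until the red handle points at the orange mark, and retighten the screw. Then lower every white ball gently onto the pad in the bottom of the jar without dropping it. Finally back the screw off just enough again, swing the jar back until the handle points at the green mark, retighten, and leave the other things on the bench alone.

Things in the scene. Friction and masses are not known exactly. Their poses are not given: they have to be found in the camera images.
- mill: Fixed bench mill. Origin on the bench, on the swivel's pivot axis. Round grey base plate: radius 165 mm, 12 mm high. Bearings in its own frame, from +x counter-clockwise: at 95 deg the head (160 mm from the pivot, radius 52 mm, 162 to 295 mm high, thin stub down to 135) and cream column (243 to 293 mm from the pivot); on the plate's edge a green mark at 185 deg, an orange mark at 270 deg.
- clamp_screw (a joint): Angle (rad) of the black clamp screw on the pivot's top, vertical axis. Grows counter-clockwise from above = backing off. 0 is tight, end stop at -0.3; below 0.8 its pad presses the swivel's hub (hardest at low values), above 0.8 it is clear. Tight again below about 0.25, free above about 1.0. Needs up to 0.35 N m; stays where left.
- screw_grip (a point): Middle of the clamp screw's bar, on the pivot axis, 91 mm above the bench. The bar is 46 mm long along this point's x axis, 14 mm thick along y, its top 14 mm above this point; it turns with the screw. 20 mm below this point is a disc of radius 24 mm, 30 mm below it a brass clamp plate of radius 54 mm.
- swivel_arm (a joint): Angle (rad) of the swivel (jar arm and handle arm at right angles), vertical pivot axis, grows counter-clockwise from above. 0: jar exactly under the head, handle at the green mark. 1.483: jar out for loading, handle at the orange mark. Stops at -0.35 and 1.95. Turns with 0.15 N m when the screw is free and stays where left.
- swivel_handle (a point): Grip point of the red handle: an upright round post, diameter 16 mm, on the handle arm, 110 mm from the pivot axis, 78 mm above the bench; its top is 19 mm above this point, the arm (22 mm wide) 36 mm below. From above it lies 90 deg counter-clockwise of the jar.
- jar_floor (a point): Middle of the top of the black pad in the bottom of the open steel jar, 47 mm above the bench, 160 mm from the pivot axis. The jar is part of the swivel: inner radius 70 mm, outer radius 75 mm, rim 68 mm above this point. x axis points from the pivot to the jar, y to the handle's side, z up.
- mat: Fixed blue tray mat, 210 x 230 mm, floor 3 mm above the bench, with a 4 mm wide lip 10 mm high round its edge. Origin at the centre of its underside.
- ball1_center (a point): Centre of a white porcelain milling ball, diameter 44 mm, about 100 g; starts on the blue mat. Rolls if knocked. Absent in some runs.
- ball2_center (a point): Centre of a white porcelain milling ball, diameter 44 mm, about 100 g; starts on the blue mat. Rolls if knocked. Absent in some runs.
- ball3_center (a point): Centre of a white porcelain milling ball, diameter 44 mm, about 100 g; starts on the blue mat. Rolls if knocked. Absent in some runs.
- ball4_center (a point): Centre of a white porcelain milling ball, diameter 44 mm, about 100 g; starts on the blue mat. Rolls if knocked. Absent in some runs.
- ball1: The same white ball; its position tells no more than its centre point.
- ball2: The same white ball; its position tells no more than its centre point.
- ball3: The same white ball; its position tells no more than its centre point.
- ball4: The same white ball; its position tells no more than its centre point.
- jar_pad: The soft black pad in the jar, radius 69 mm, 5 mm thick, yields about 0.2 mm per N; origin at the centre of its underside.
- reagent_jar: Bystander: closed white jar, diameter 68 mm, 130 mm tall; origin at the centre of its underside. Leave alone.
- beaker: Bystander: empty low glass beaker, diameter 60 mm, 60 mm tall; origin at the centre of its underside. Leave alone.
- stopper: Bystander: cork stopper standing upright, diameter 40 mm, 30 mm tall; origin at the centre of its underside. Leave alone.
Things that resemble listed ones, but are neither listed nor needed, are in the scene too. What is shaped like the ball3 but pink is not meant. What is shaped like the ball1 but turquoise is not meant.

How it is judged:
On the way, in this order (a step that is already met when the one before it is completed fails the run):
1. the clamp screw is backed off, freeing the arm (value of joint clamp_screw above 0.9 rad), for 0.2 s.
2. the arm is swung out, handle at the orange mark (value of joint swivel_arm between 1.36 and 1.61 rad), for 0.2 s.
3. the screw is retightened with the handle still at the orange mark (all of step 2 and value of joint clamp_screw below 0.35 rad), for 0.2 s.
4. every ball lies at rest on the pad in the jar, the arm still clamped at the orange mark (all of step 3 and horizontal distance between each of ball1_center, ball2_center, ball3_center, ball4_center and jar_floor below 0.06 m and z of ball1_center in the frame of jar_floor between 0.01 and 0.032 m and linear speed of each of ball1, ball2, ball3, ball4 below 0.03 m/s and z of ball2_center in the frame of jar_floor between 0.01 and 0.032 m and z of ball3_center in the frame of jar_floor between 0.01 and 0.032 m and z of ball4_center in the frame of jar_floor between 0.01 and 0.032 m), for 0.2 s.
5. the screw is backed off again (value of joint clamp_screw above 0.9 rad), for 0.2 s.
6. the arm is swung back, handle at the green mark (value of joint swivel_arm between -0.09 and 0.09 rad), for 0.2 s.
At the end, for the whole second after the job is handed in: The clamp screw is tight (below 0.35 rad), the handle is at the green mark (within 0.09 rad, the jar under the head), and every ball rests on the pad in the jar (all of step 6 and value of joint clamp_screw below 0.35 rad and horizontal distance between each of ball1_center, ball2_center, ball3_center, ball4_center and jar_floor below 0.06 m and z of ball1_center in the frame of jar_floor between 0.01 and 0.032 m and linear speed of each of ball1, ball2, ball3, ball4 below 0.03 m/s and z of ball2_center in the frame of jar_floor between 0.01 and 0.032 m and z of ball3_center in the frame of jar_floor between 0.01 and 0.032 m and z of ball4_center in the frame of jar_floor between 0.01 and 0.032 m and velocity of joint swivel_arm below 0.05 rad/s); the robot touches nothing.
It fails at once if the clamp screw is backed off more than half a turn (value of joint clamp_screw above 3.3 rad).
It fails at once if a ball is dropped or pressed hard onto the pad in the jar (over 8 N) (contact force between any of ball1, ball2, ball3, ball4 and jar_pad above 8 N).
It fails at once if a bystander is moved over 25 mm or tipped (distance of any of reagent_jar, beaker, stopper from where it was at the start of the episode above 0.025 m or angle between any of reagent_jar, beaker, stopper's own z axis and vertical above 0.4 rad).
Of ball1, ball2, ball3, ball4 only 2 to 3 are there at a start; the rules pass over those that are not, and their reading is None.
At some moment in a run one of ball1, ball2, ball3, ball4 may be knocked a few centimetres aside while the robot is not near it.
It also fails if it takes over 200 s, if anything falls off the work surface, if the arm or the gripper's body presses on something with over 40 N, if the wrist force passes 120 N, or if a joint passes its speed limit or range.

## Working session

There is one attempt and no reset: what is moved stays moved. The work goes in short steps, Python scripts to look and compute and a tool call to move; the robot and the scene stay as the last step left them, time stands still between calls to the robot, and variables do not carry over. Pictures are saved under pics/ and viewed, and the job is handed in when it is done.

Besides the shell and the picture viewer there is one more tool, called after "Emit:" by a JSON object that holds its "method" and its "body", one argument or row to a line. carry_out: Moves the arm, as the interface text tells. Its arguments: {"type":"object","properties":{"series":{"type":"array"},"force":{"type":"number"}},"required":["series"]}

```bash
mkdir -p pics; ls; python3 - <<'E'
from rig import robot
import cv2,json
o=robot.get_obs();print(o)
for n in("scene","top","wrist"):
    c=robot.camera(n);p=c.pop("pixels");cv2.imwrite(f"pics/{n}0.png",p[:,:,::-1]);print(n,c)
E
```

```text
pics
{'time': 0.0, 'q': array([-1.28349976e+00,  5.28467007e-01,  1.43389365e+00, -2.11177886e-05,
        1.18138856e+00, -1.78481092e-01]), 'joint_velocities': array([1.64730053e-03, 2.54157304e-05, 8.32820120e-04, 6.14044923e-06,
       9.41976206e-04, 1.25415233e-03]), 'joint_torque': array([ 3.89299294e-04, -4.40039563e+01, -1.76594871e+01,  6.32791780e-02,
        5.82944811e-02, -1.56712913e-04]), 'position': array([ 0.28052049, -0.55769527,  0.22157387]), 'tool_rot': array([ 9.73002252e-01,  2.30793102e-01, -6.83875430e-05, -1.07615512e-03]), 'ft_force': array([ 0.13642847,  0.02977573, -0.21079721]), 'moment': array([ 0.01725256, -0.00013418, -0.04551914]), 'grip_width': 0.08710538755836136}
scene {'fx': 533.3761094670748, 'fy': 533.3761094670748, 'cx': 287.2759911683964, 'cy': 212.0019774231552, 'position': array([ 1.37396306, -0.65925065,  1.01470667]), 'attitude': array([ 0.80635429,  0.42613935, -0.18227003, -0.36739033])}
top {'fx': 490.8362694820919, 'fy': 490.8362694820919, 'cx': 278.3710441122861, 'cy': 206.44463849533113, 'position': array([ 0.26821834, -0.05079457,  1.33801888]), 'attitude': array([ 0.73537499, -0.66896661,  0.07436645, -0.07859353])}
wrist {'fx': 325.19226210127806, 'fy': 325.19226210127806, 'cx': 277.5957335076017, 'cy': 212.5857156923205, 'position': array([ 0.34705201, -0.52367633,  0.38391906]), 'attitude': array([ 0.84345082, -0.51959376, -0.07241522,  0.11562473])}
```

View pics/scene0.png

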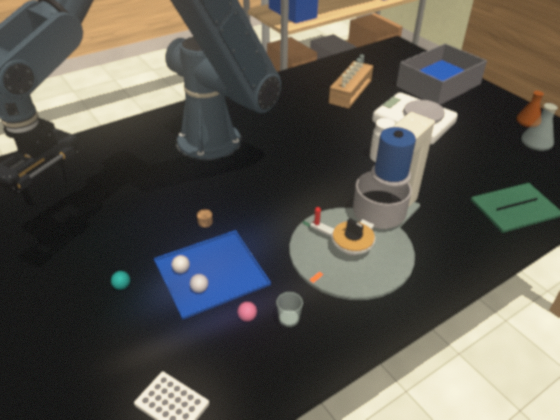

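View pics/top0.png

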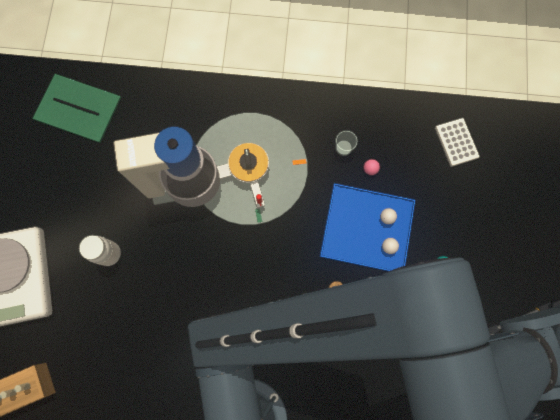

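View pics/wrist0.png

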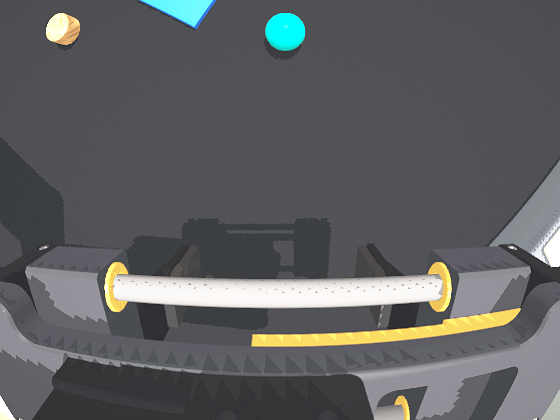

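The top view shows a mill pivot near (248,160) with its head at (177,147), and an orange mark at (299,162). The green mark is at (259,215), and the red handle at (260,200). Two white balls sit on the mat at (389,216) and (390,246).

Could be mistaken for the balls:
- the pink ball at top (372,167)
- the turquoise ball at (443,259)
- the cork stopper at (336,286)

I choose the two white balls on the blue mat.

```bash
cat > h.py <<'E'
from rig import robot
import cv2,numpy as np
from scipy.spatial.transform import Rotation as R
def cam(n,save=None):
    c=robot.camera(n)
    if save: cv2.imwrite(f"pics/{save}.png",c["pixels"][:,:,::-1])
    c['n']=n;return c
def ray(c,u,v):
    x=(u-c['cx'])/c['fx'];y=(v-c['cy'])/c['fy']
    if c['n']=='wrist':
        t=np.hypot(x,y);s=np.sin(t)/t if t>1e-9 else 1
        d=np.array([x*s,y*s,np.cos(t)])
    else: d=np.array([x,y,1.]);d/=np.linalg.norm(d)
    return np.array(c['position']),R.from_quat(c['attitude']).apply(d)
def plane(c,u,v,z):
    p,d=ray(c,u,v);return p+d*(z-p[2])/d[2]
def tri(c1,a,c2,b):
    p,d=ray(c1,*a);q,e=ray(c2,*b)
    s=np.linalg.lstsq(np.c_[d,-e],q-p,rcond=None)[0]
    A=p+s[0]*d;B=q+s[1]*e
    return (A+B)/2,np.linalg.norm(A-B)
def project(c,P):
    d=R.from_quat(c['attitude']).inv().apply(np.array(P)-c['position'])
    if c['n']=='wrist':
        th=np.arctan2(np.hypot(d[0],d[1]),d[2]);ph=np.arctan2(d[1],d[0]);return c['cx']+c['fx']*th*np.cos(ph),c['cy']+c['fy']*th*np.sin(ph)
    return c['cx']+c['fx']*d[0]/d[2],c['cy']+c['fy']*d[1]/d[2]
def blobs(c,lo,hi,amin=15,roi=None):
    h=cv2.cvtColor(c['pixels'],cv2.COLOR_RGB2HSV)
    m=cv2.inRange(h,np.array(lo),np.array(hi))
    n,l,s,ce=cv2.connectedComponentsWithStats(m)
    o=[(int(s[i,4]),ce[i].round(1).tolist(),s[i,:4].tolist()) for i in range(1,n) if s[i,4]>=amin]
    if roi: o=[b for b in o if roi[0]<b[1][0]<roi[2] and roi[1]<b[1][1]<roi[3]]
    return o
def local(P,yaw=None):
    "target TCP world -> tool-frame shift mm from present pose"
    o=robot.get_obs();return (R.from_quat(o['tool_rot']).inv().apply(np.array(P)-o['position'])*1000).round(1)
E
python3 - <<'E'
from h import *
t=cam("top");s=cam("scene")
C=dict(white=((0,0,150),(179,70,255)),orange=((4,150,130),(14,255,255)),green=((65,100,60),(88,255,255)),red=((172,150,60),(179,255,255)),red2=((0,170,60),(3,255,255)),plate=((10,150,130),(24,255,255)),pink=((165,80,120),(178,180,255)))
for n,c in(("top",t),("scene",s)):
    for k,v in C.items():
        b=blobs(c,*v); print(n,k,[x for x in b if x[0]<3000][:14])
for n,c in(("top",t),("scene",s)):
    cv2.imwrite(f"pics/crop_{n}.png",cv2.resize(c['pixels'][100:320,140:440,::-1] if n=="top" else c['pixels'][120:340,140:440,::-1],None,fx=2.6,fy=2.6,interpolation=cv2.INTER_CUBIC))
E
```

```text
top white [(1088, [457.1, 141.3], [436, 118, 43, 47]), (1275, [136.2, 152.2], [114, 133, 50, 38]), (143, [343.4, 147.2], [337, 141, 14, 13]), (182, [388.8, 215.0], [381, 208, 16, 15]), (500, [92.3, 246.7], [79, 236, 30, 24]), (192, [390.7, 244.8], [383, 238, 16, 15]), (55, [294.3, 330.5], [290, 324, 11, 14]), (37, [254.8, 336.7], [252, 330, 9, 13]), (24, [223.5, 340.9], [221, 336, 8, 10]), (30, [17.3, 388.4], [14, 386, 7, 6]), (30, [2.7, 394.5], [0, 392, 7, 6])]
top orange []
top green [(2065, [72.8, 108.0], [34, 74, 85, 68]), (23, [441.9, 257.0], [437, 256, 11, 3])]
top red []
top red2 [(17, [258.4, 196.9], [257, 195, 4, 5])]
top plate [(809, [248.0, 162.3], [230, 144, 37, 37]), (53, [298.9, 161.5], [293, 159, 13, 6])]
top pink [(187, [371.4, 166.5], [364, 159, 16, 16])]
scene white [(657, [403.6, 17.2], [380, 1, 39, 39]), (2048, [444.2, 22.3], [420, 0, 52, 49]), (193, [257.0, 27.2], [250, 16, 13, 26]), (716, [324.7, 31.2], [287, 19, 65, 23]), (150, [273.1, 35.0], [268, 27, 13, 16]), (158, [351.1, 71.9], [343, 62, 20, 24]), (66, [550.3, 106.1], [544, 103, 13, 7]), (278, [6.5, 144.3], [0, 132, 17, 24]), (487, [329.5, 220.8], [308, 210, 39, 26]), (66, [367.3, 223.0], [360, 219, 14, 10]), (223, [180.1, 262.7], [172, 255, 18, 16]), (240, [198.6, 281.9], [190, 274, 18, 17]), (17, [488.1, 301.4], [485, 299, 7, 6]), (194, [288.7, 316.5], [281, 310, 17, 14])]
scene orange [(47, [538.3, 92.7], [533, 90, 11, 6]), (187, [534.1, 113.5], [526, 99, 14, 26]), (44, [315.7, 276.8], [311, 273, 11, 9])]
scene green [(305, [119.8, 279.4], [110, 270, 20, 20])]
scene red []
scene red2 [(38, [317.2, 213.2], [316, 207, 4, 16])]
scene plate [(47, [538.3, 92.7], [533, 90, 11, 6]), (187, [534.1, 113.5], [526, 99, 14, 26]), (145, [344.1, 238.1], [335, 224, 27, 24]), (78, [366.2, 236.3], [361, 228, 11, 19]), (44, [315.7, 276.8], [311, 273, 11, 9])]
scene pink [(283, [246.9, 310.7], [238, 302, 19, 19])]
```

View pics/crop_top.png

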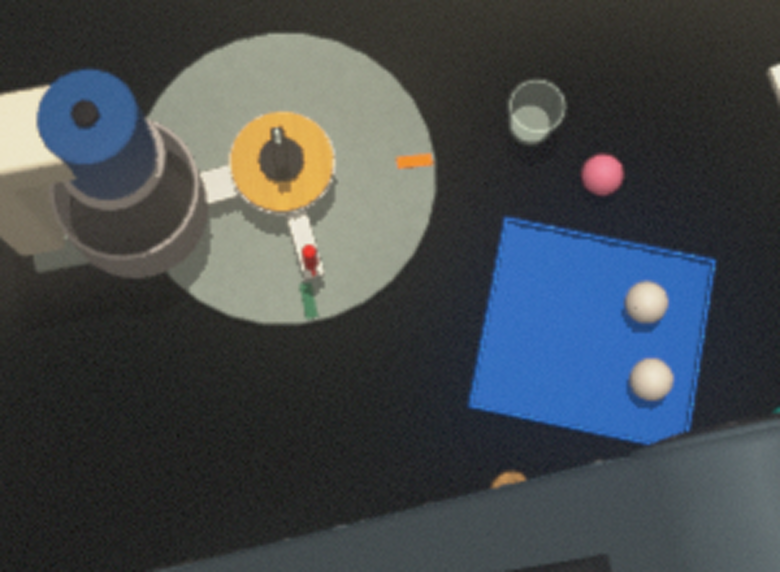

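View pics/crop_scene.png

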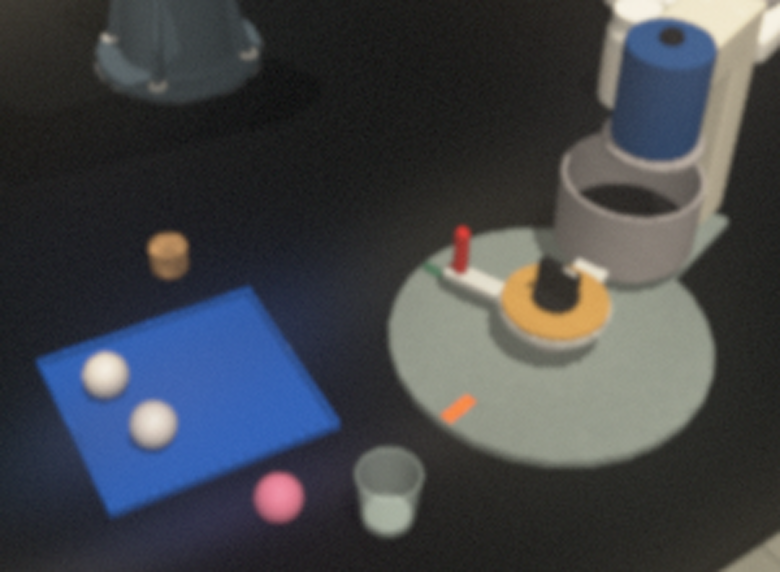

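```bash
python3 - <<'E'
from h import *
t=cam("top");s=cam("scene")
h=cv2.cvtColor(t['pixels'],cv2.COLOR_RGB2HSV)
m=cv2.inRange(h,np.array((10,120,100)),np.array((24,255,255)));m[:,290:]=0;m[:,:225]=0
cn=cv2.findContours(m,cv2.RETR_EXTERNAL,cv2.CHAIN_APPROX_NONE)[0];k=max(cn,key=cv2.contourArea)
e=cv2.fitEllipse(k);print("brass",e, plane(t,*e[0],.061).round(4))
# plate ellipse
p=np.array([plane(t,u/2.6+140,v/2.6+100,.012)[:2] for u,v in((435,180),(400,80),(340,42),(230,42),(350,310),(250,322),(180,285),(416,265),(160,100))])
A=np.c_[2*p,np.ones(len(p))];x=np.linalg.lstsq(A,(p**2).sum(1),rcond=None)[0];print("plate",x[:2],np.sqrt(x[2]+x[0]**2+x[1]**2))
o=plane(t,298.9,161.5,.012);print("orange",o)
g=plane(t,140+309/2.6,100+302/2.6,.012);print("green",g)
c=plane(t,*e[0],.061)
for n,q in(("o",o),("g",g)):print(n,np.degrees(np.arctan2(*(q-c)[1::-1])),np.linalg.norm((q-c)[:2]))
for a,b in(((388.8,215.5),(198.6,282.2)),((390.7,245.3),(180.1,263))):
    print("ball",plane(t,*a,.025).round(4),plane(s,*b,.025).round(4),tri(t,a,s,b))
print("handle",tri(t,(258.7,196),s,(317.2,208.5)), plane(t,259,199,.09))
for n,q,w in(("beaker",(345.5,141.5),.06),("pink",(371.5,166.8),.022),("stopper~",(336,288),.03),("reag",(92,247),.13)):print(n,plane(t,*q,w).round(3))
print("turq",plane(s,119.8,279.7,.022).round(3),"stop",plane(s,204.7,214,.03))
for u,v in((503,217),(716,262),(690,432),(470,407)):print("mat",plane(t,140+u/2.6,100+v/2.6,.01).round(3))
E
```

```text
brass ((247.93185424804688, 161.62734985351562), (36.9354133605957, 38.30701446533203), 85.41941833496094) [0.6651 0.0643 0.061 ]
plate [0.66358624 0.06044517] 0.1651907742632573
orange [ 0.69438479 -0.07444661  0.012     ]
green [0.52714941 0.02201394 0.012     ]
o -78.07570852833538 0.14183386451092997
g -162.9455480204647 0.14427405071044902
ball [ 0.56   -0.3317  0.025 ] [ 0.5603 -0.3329  0.025 ] (array([ 0.56000124, -0.33227487,  0.02430589]), np.float64(0.0008722966753981904))
ball [ 0.4786 -0.3406  0.025 ] [ 0.4783 -0.3417  0.025 ] (array([ 0.47839188, -0.34116719,  0.02477732]), np.float64(0.0011871742784101075))
handle (array([0.5637829 , 0.02229079, 0.09350678]), np.float64(0.002618659925453827)) [0.55739615 0.02200976 0.09      ]
beaker [ 0.748 -0.196  0.06 ]
pink [ 0.695 -0.278  0.022]
stopper~ [ 0.351 -0.201  0.03 ]
reag [0.388 0.418 0.13 ]
turq [ 0.444 -0.487  0.022] stop [ 0.35406204 -0.20520932  0.03      ]
mat [ 0.64  -0.176  0.01 ]
mat [ 0.612 -0.407  0.01 ]
mat [ 0.428 -0.386  0.01 ]
mat [ 0.432 -0.156  0.01 ]
```

```bash
cat >> h.py <<'E'
def go(P,yaw=None):
    """print tool-frame shift(mm) and rotation vec(deg) to reach world TCP P, pointing down, tool-x at world azimuth yaw deg"""
    o=robot.get_obs();Rc=R.from_quat(o['tool_rot'])
    s=Rc.inv().apply(np.array(P)-o['position'])*1000
    if yaw is None: yaw=tyaw()
    a=np.radians(yaw);x=np.array([np.cos(a),np.sin(a),0]);z=np.array([0,0,-1.]);T=R.from_matrix(np.c_[x,np.cross(z,x),z])
    r=np.degrees((Rc.inv()*T).as_rotvec())
    print("shift",s.round(1),"rot",r.round(1),"rows",np.linalg.norm(s)/62.5,np.linalg.norm(r)/10.7)
    return s,r
def tyaw():
    x=R.from_quat(robot.get_obs()['tool_rot']).as_matrix()[:,0];return np.degrees(np.arctan2(x[1],x[0]))
def st():
    o=robot.get_obs();print("t",o['time'].__round__(2),"p",o['position'].round(4),"yaw",round(tyaw(),1),"F",o['ft_force'].round(1),"M",o['moment'].round(2),"w",round(o['grip_width'],4),"q",o['q'].round(2))
E
python3 - <<'E'
from h import *
st();o=robot.get_obs();c=cam("wrist")
Rc=R.from_quat(o['tool_rot']);print("cam in tool",Rc.inv().apply(c['position']-o['position']),"axis",Rc.inv().apply(ray(c,c['cx'],c['cy'])[1]))
go([.6,-.0,.27],26);go([.6,0,.27],-20)
E
```

```text
t 0.35 p [ 0.2807 -0.5583  0.2223] yaw 26.7 F [-0.1 -0.3 -0.8] M [-0.03 -0.05  0.03] w 0.0871 q [-1.28  0.53  1.43 -0.    1.18 -0.18]
cam in tool [ 0.07479572 -0.00090364 -0.1622091 ] axis [-2.70607093e-01  1.31911441e-05  9.62689878e-01]
shift [ 536.  -355.4  -47.5] rot [-0.  -0.   0.7] rows 10.318418817930423 0.06432179704067595
shift [ 536.  -355.4  -47.5] rot [-0.   0.  46.7] rows 10.318418817930423 4.363358602669559
```

Emit:
{"method": "carry_out", "body": {
  "series": [
    [60, -36, -48, 0, 0, 0, 1],
    [115, -72, -48, 0, 0, 0, 1],
    [165, -108, -48, 0, 0, 0, 1],
    [215, -144, -48, 0, 0, 0, 1],
    [268, -180, -48, 0, 0, 0, 1],
    [320, -216, -48, 0, 0, 0, 1],
    [372, -252, -48, 0, 0, 0, 1],
    [424, -288, -48, 0, 0, 0, 1]
  ]
}}

```text
time: 1.4
position: [0.5194, -0.1302, 0.2708]
tool_rot: [0.973, 0.231, 0.0, 0.0]
ft_force: [-0.1, -0.8, 0.5]
grip_width: 0.0873
```

```bash
python3 - <<'E'
from h import *
st();go([.6,.03,.27],26)
E
```

```text
t 1.4 p [ 0.5194 -0.1302  0.2708] yaw 26.7 F [-0.1 -0.8  0.5] M [-0.07 -0.06 -0.02] w 0.0873 q [-0.45  0.35  1.6   0.    1.19  0.65]
shift [ 144.  -107.     0.9] rot [ 0.  -0.   0.7] rows 2.869561396384361 0.06342234465215665
```

Emit:
{"method": "carry_out", "body": {
  "series": [
    [48, -35, 0, 0, 0, 0, 1],
    [96, -70, 0, 0, 0, 0, 1],
    [144, -107, 0, 0, 0, 0, 1],
    [144, -107, 0, 0, 0, 0, 1]
  ]
}}

```text
time: 1.9
position: [0.6012, 0.0341, 0.2707]
tool_rot: [0.972, 0.234, 0.001, -0.0]
ft_force: [-0.2, -0.4, 0.7]
grip_width: 0.087
```

```bash
python3 - <<'E'
from h import *
st();c=cam("wrist","w1");cam("top","t1")
print([project(c,p) for p in((.664,.063,.105),(.664,.063,.061))])
E
```

```text
t 1.9 p [0.6012 0.0341 0.2707] yaw 27.0 F [-0.2 -0.4  0.7] M [-0.06  0.06  0.03] w 0.087 q [-0.13  0.45  1.44  0.    1.26  0.97]
[(np.float64(281.318777506657), np.float64(129.45657603442285)), (np.float64(280.8723562112829), np.float64(128.82553939263482))]
```

View pics/w1.png

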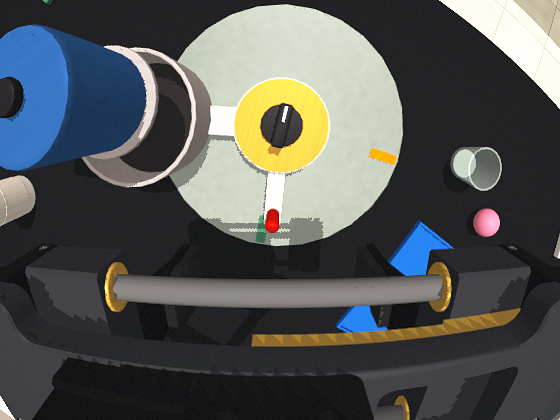

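View pics/t1.png

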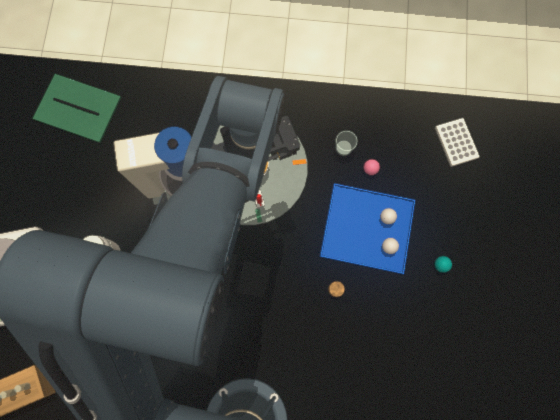

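Clear view: the screw bar is at about (282,125) in the wrist image, the brass plate at (282,125), the red handle at (272,220) and the orange mark at (383,156). I'll crop and measure, and check arm clearance to the head in the scene view.

```bash
python3 - <<'E'
from h import *
c=cam("wrist");s=cam("scene","s1")
cv2.imwrite("pics/w1c.png",cv2.resize(c['pixels'][70:250,200:420,::-1],None,fx=3.5,fy=3.3,interpolation=cv2.INTER_CUBIC))
h=cv2.cvtColor(c['pixels'],cv2.COLOR_RGB2HSV)
m=cv2.inRange(h,np.array((20,120,100)),np.array((35,255,255)));m[200:]=0;m[:,340:]=0
k=max(cv2.findContours(m,0,1)[0],key=cv2.contourArea);k=cv2.convexHull(k)
P=np.array([plane(c,*q[0],.061)[:2] for q in k]);e=cv2.minEnclosingCircle(P.astype(np.float32));print("brass",e)
P=np.array([plane(c,*q[0],.061)[:2] for q in k]);A=np.c_[2*P,np.ones(len(P))];x=np.linalg.lstsq(A,(P**2).sum(1),rcond=None)[0];print(x[:2],np.sqrt(x[2]+x[:2]@x[:2]))
pv=x[:2]
# dark disc+bar
for lo,hi in(((0,0,0),(179,255,70)),):
    for b in blobs(c,lo,hi,100,(240,90,320,160)):print(b)
for n,lo,hi,z in(("red",(0,180,60),(8,255,255),.097),("orange",(10,180,150),(19,255,255),.012),("green",(55,100,40),(90,255,255),.012)):
    for b in blobs(c,lo,hi,20,(180,100,420,245)):
        q=plane(c,*b[1],z);print(n,b,q.round(4),np.degrees(np.arctan2(*(q[:2]-pv)[::-1])),np.linalg.norm(q[:2]-pv))
E
```

```text
brass ((0.6678073406219482, 0.06469894200563431), 0.05374956503510475)
[0.66787213 0.0648139 ] 0.053313510514502796
(1195, [278.1, 123.9], [258, 100, 42, 45])
red (266, [270.0, 218.1], [263, 207, 14, 23]) [0.5726 0.0268 0.097 ] -158.26231522274273 0.10258577967833951
orange (106, [270.4, 146.1], [260, 133, 19, 20]) [0.6357 0.0599 0.012 ] -171.25269636755257 0.032562841546329456
green (164, [259.0, 228.7], [254, 214, 11, 26]) [0.5286 0.0238 0.012 ] -163.59520321091242 0.14519323781111787
```

View pics/w1c.png

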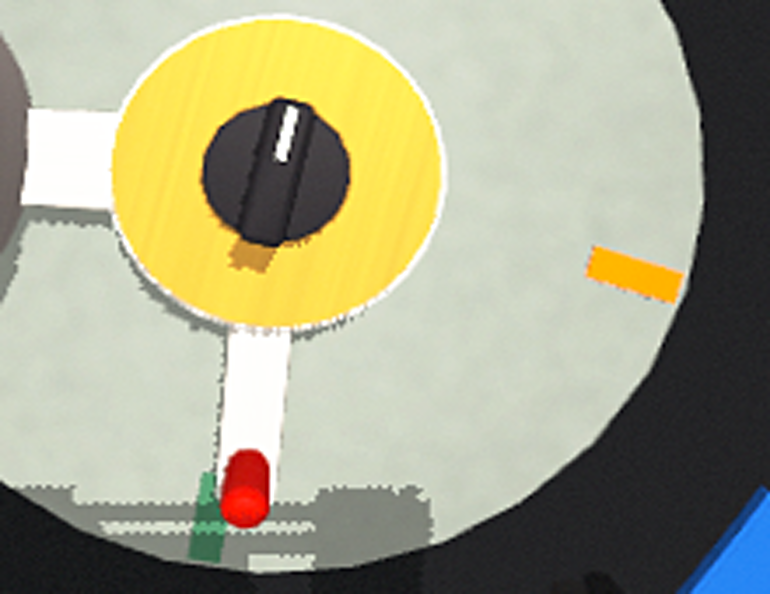

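View pics/s1.png

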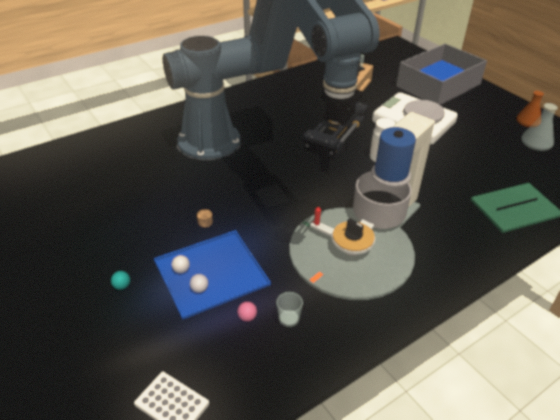

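```bash
python3 - <<'E'
from h import *
c=cam("wrist")
P=lambda u,v,z:plane(c,200+u/3.5,70+v/3.3,z)
a=P(290,99,.105);b=P(262,244,.105);print(a,b,np.linalg.norm(a-b),(a+b)/2,np.degrees(np.arctan2(*(a-b)[1::-1])))
# side edges of the bar top
for (p,q) in(((270,101),(243,237)),((312,106),(288,245))):
    a=P(*p,.105);b=P(*q,.105);print(np.degrees(np.arctan2(*(a-b)[1::-1])))
a=P(293,108,.105);b=P(281,160,.105);print("line",a,b,np.degrees(np.arctan2(*(a-b)[1::-1])))
pv=np.array([.666,.064])
o=P(635,275,.012);print("or",np.degrees(np.arctan2(*(o[:2]-pv)[::-1])))
a=P(265,340,.055);h=P(245,507,.097);h2=P(250,455,.042+.0)
for q in(h,h2):print("handle",q,np.degrees(np.arctan2(*(q[:2]-pv)[::-1])),np.linalg.norm(q[:2]-pv))
go([.666,.064,.2],14)
E
```

```text
[0.68942024 0.06916941 0.105     ] [0.64617402 0.05638106 0.105     ] 0.045097424863301 [0.66779713 0.06277523 0.105     ] 16.473482303748803
16.106508197533163
17.638398389873803
line [0.6873354  0.06717016 0.105     ] [0.67157612 0.0630582  0.105     ] 14.623737547284815
or -78.03360909008339
handle [0.56664295 0.02261766 0.097     ] -157.38821095579937 0.10763048417877591
handle [0.56963551 0.02345692 0.042     ] -157.18222757402296 0.10454595471110717
shift [75.3 -1.9 70.8] rot [ 0.  -0.  12.6] rows 1.6548042740055282 1.17490709395958
```

```bash
python3 - <<'E'
from h import *
go([.667,.0635,.2],16.5);go([.667,.0635,.079],16.5)
E
```

```text
shift [76.  -1.  70.8] rot [ 0.   0.  10.1] rows 1.6624453462316107 0.9412632076272461
shift [ 76.   -1.  191.8] rot [ 0.   0.  10.1] rows 3.3016766527847223 0.9412632076272461
```

Emit:
{"method": "carry_out", "body": {
  "series": [
    [40, 0, 0, 0, 0, 5, 1],
    [76, -1, 30, 0, 0, 10.1, 1],
    [76, -1, 71, 0, 0, 10.1, 1],
    [76, -1, 110, 0, 0, 10.1, 1],
    [76, -1, 130, 0, 0, 10.1, 1],
    [76, -1, 130, 0, 0, 10.1, 1]
  ]
}}

```text
time: 2.9
position: [0.6653, 0.0618, 0.1389]
tool_rot: [0.99, 0.142, -0.002, -0.0]
ft_force: [0.6, -0.0, 0.0]
grip_width: 0.0871
```

```bash
python3 - <<'E'
from h import *
st();c=cam("wrist","w2");cam("scene","s2");go([.667,.0635,.079],16.5)
print(project(c,(.667,.0635,.105)))
E
```

```text
t 2.9 p [0.6653 0.0618 0.1389] yaw 16.3 F [ 0.6 -0.   0. ] M [ 0.01 -0.01 -0.03] w 0.0871 q [-0.07  0.68  1.39 -0.    1.08  1.21]
shift [-0.3 -1.5 62.7] rot [ 0.1 -0.1 -0.1] rows 1.0031879556475003 0.014520151574256405
(np.float64(277.3354860257479), np.float64(238.46883016682727))
```

View pics/w2.png

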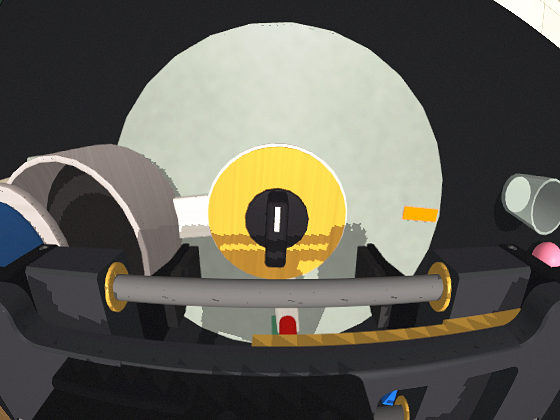

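View pics/s2.png

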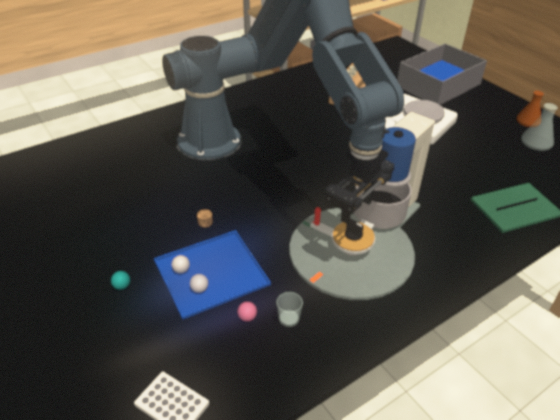

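The bar is aligned vertically at column 277, centred between the fingers; go down and grip.

Emit:
{"method": "carry_out", "body": {
  "series": [
    [0, 0, 25, 0, 0, 0, 1],
    [0, 0, 45, 0, 0, 0, 1],
    [0, 0, 60, 0, 0, 0, 1],
    [0, 0, 60, 0, 0, 0, 1],
    [0, 0, 60, 0, 0, 0, -1],
    [0, 0, 60, 0, 0, 0, -1],
    [0, 0, 60, 0, 0, 0, -1],
    [0, 0, 60, 0, 0, 0, -1]
  ],
  "force": 50
}}

```text
time: 4.0
position: [0.6679, 0.0622, 0.0821]
tool_rot: [0.99, 0.142, 0.001, 0.001]
ft_force: [0.4, -0.3, -0.0]
grip_width: 0.0549
```

```bash
python3 - <<'E'
from h import *
st()
E
```

```text
t 4.0 p [0.6679 0.0622 0.0821] yaw 16.4 F [ 0.4 -0.3 -0. ] M [0.   0.01 0.  ] w 0.0549 q [-0.07  0.75  1.42 -0.    0.97  1.21]
```

Fingers still closing.

Emit:
{"method": "carry_out", "body": {
  "series": [
    [0, 0, 0, 0, 0, 0, -1],
    [0, 0, 0, 0, 0, 0, -1],
    [0, 0, 0, 0, 0, 0, -1],
    [0, 0, 0, 0, 0, 0, -1],
    [0, 0, 0, 0, 0, 0, -1],
    [0, 0, 0, 0, 0, 0, -1]
  ]
}}

```text
time: 4.75
position: [0.6674, 0.0634, 0.082]
tool_rot: [0.99, 0.143, 0.001, -0.0]
ft_force: [0.1, 4.7, 0.5]
grip_width: 0.0136
```

```bash
python3 - <<'E'
from h import *
st()
E
```

```text
t 4.75 p [0.6674 0.0634 0.082 ] yaw 16.4 F [0.1 4.7 0.5] M [0.96 0.14 0.06] w 0.0136 q [-0.07  0.75  1.42  0.    0.97  1.21]
```

Emit:
{"method": "carry_out", "body": {
  "series": [
    [0, 0, 0, 0, 0, -9, -1],
    [0, 0, 0, 0, 0, -18, -1],
    [0, 0, 0, 0, 0, -28, -1],
    [0, 0, 0, 0, 0, -38, -1],
    [0, 0, 0, 0, 0, -48, -1],
    [0, 0, 0, 0, 0, -58, -1],
    [0, 0, 0, 0, 0, -67, -1],
    [0, 0, 0, 0, 0, -75, -1]
  ]
}}

```text
time: 5.75
position: [0.6678, 0.0632, 0.082]
tool_rot: [0.697, 0.717, 0.001, 0.001]
ft_force: [1.9, 2.3, -0.3]
grip_width: 0.014
```

Emit:
{"method": "carry_out", "body": {
  "series": [
    [0, 0, 0, 0, 0, 0, -1],
    [0, 0, 0, 0, 0, 0, -1],
    [0, 0, 0, 0, 0, 0, 1],
    [0, 0, 0, 0, 0, 0, 1],
    [0, 0, 0, 0, 0, 0, 1],
    [0, 0, 0, 0, 0, 0, 1],
    [0, 0, 0, 0, 0, 0, 1]
  ]
}}

```text
time: 6.62
position: [0.6679, 0.0631, 0.082]
tool_rot: [0.697, 0.717, 0.001, 0.001]
ft_force: [1.0, 0.6, 0.4]
grip_width: 0.0558
```

```bash
python3 - <<'E'
from h import *
st()
E
```

```text
t 6.62 p [0.6679 0.0631 0.082 ] yaw 91.6 F [1.  0.6 0.4] M [-0.02 -0.11 -0.02] w 0.0558 q [-0.07  0.75  1.42  0.    0.97 -0.1 ]
```

```bash
python3 - <<'E'
from h import *
go([.566,.0215,.15],22.5);go([.566,.0215,.062],22.5)
E
```

```text
shift [ -38.7 -102.8  -68.2] rot [ 0.1 -0.1 69.1] rows 2.0691497721733487 6.457594604282953
shift [ -38.7 -103.    19.8] rot [ 0.1 -0.1 69.1] rows 1.7890773310014694 6.457594604282953
```

Emit:
{"method": "carry_out", "body": {
  "series": [
    [0, 0, -35, 0, 0, 0, 1],
    [0, 0, -68, 0, 0, 10, 1],
    [-10, -20, -68, 0, 0, 20, 1],
    [-20, -40, -68, 0, 0, 30, 1],
    [-30, -60, -68, 0, 0, 40, 1],
    [-38, -80, -68, 0, 0, 50, 1],
    [-38.7, -103, -68, 0, 0, 60, 1],
    [-38.7, -103, -68, 0, 0, 69, 1]
  ]
}}

```text
time: 7.62
position: [0.5636, 0.0215, 0.1497]
tool_rot: [0.981, 0.193, -0.0, -0.0]
ft_force: [-0.2, -0.1, 0.3]
grip_width: 0.0871
```

```bash
python3 - <<'E'
from h import *
st();c=cam("wrist","w3")
for b in blobs(c,(0,180,60),(8,255,255),20):
    print(b,plane(c,*b[1],.09))
go([.566,.0215,.062],22.5)
c['pixels'][:10]
E
```

```text
t 7.62 p [0.5636 0.0215 0.1497] yaw 22.3 F [-0.2 -0.1  0.3] M [ 0.05 -0.07 -0.01] w 0.0871 q [-0.16  0.54  1.66  0.    0.94  1.02]
(625, [276.6, 218.7], [266, 201, 22, 36]) [0.57014529 0.02601862 0.09      ]
shift [ 0.8  0.3 88. ] rot [ 0.  -0.1 -0.4] rows 1.4073077878302542 0.04022816067151097
```

View pics/w3.png

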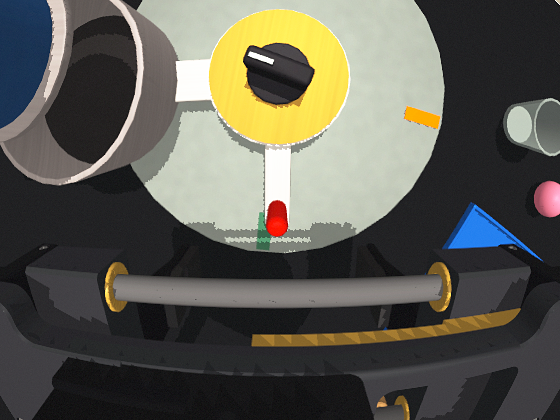

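The screw now reads about 75° back (bar at (280,70), nearly horizontal in the wrist view). The handle at (277,218) is centred between the jaws.

Emit:
{"method": "carry_out", "body": {
  "series": [
    [1, 0, 30, 0, 0, 0, 1],
    [1, 0, 60, 0, 0, 0, 1],
    [1, 0, 86, 0, 0, 0, -0.5],
    [1, 0, 86, 0, 0, 0, -0.5],
    [1, 0, 86, 0, 0, 0, -1],
    [1, 0, 86, 0, 0, 0, -1],
    [1, 0, 86, 0, 0, 0, -1],
    [1, 0, 86, 0, 0, 0, -1]
  ],
  "force": 15
}}

```text
time: 8.68
position: [0.5663, 0.0217, 0.0646]
tool_rot: [0.981, 0.192, 0.001, 0.0]
ft_force: [-0.3, 0.1, 0.2]
grip_width: 0.0351
```

Emit:
{"method": "carry_out", "body": {
  "series": [
    [0, 0, 0, 0, 0, 0, -1],
    [0, 0, 0, 0, 0, 0, -1],
    [0, 0, 0, 0, 0, 0, -1],
    [0, 0, 0, 0, 0, 0, -1]
  ]
}}

```text
time: 9.18
position: [0.5662, 0.022, 0.0647]
tool_rot: [0.981, 0.192, 0.001, -0.0]
ft_force: [-1.1, 0.8, 2.0]
grip_width: 0.0157
```

```bash
python3 - <<'E'
from h import *
st();o=robot.get_obs()
pv=np.array([.6675,.0632]);d=o['position'][:2]-pv;print(np.linalg.norm(d),np.degrees(np.arctan2(*d[::-1])))
# arc rows: in tool frame, x inward. 
Rc=R.from_quat(o['tool_rot'])
tot=81
for k in range(0,9):
    a=np.radians(tot*k/8);c,s=np.cos(a),np.sin(a);n=pv+np.array([c*d[0]-s*d[1],s*d[0]+c*d[1]])
    print(round(tot*k/8,1),(Rc.inv().apply([*(n-o['position'][:2]),0])*1000).round(1))
E
```

```text
t 9.18 p [0.5662 0.022  0.0647] yaw 22.1 F [-1.1  0.8  2. ] M [ 0.31  0.13 -0.02] w 0.0157 q [-0.16  0.68  1.71  0.    0.76  1.03]
0.10932811700694131 -157.8458347361165
0.0 [0. 0. 0.]
10.1 [ 1.7 19.2  0. ]
20.2 [ 6.8 37.8  0. ]
30.4 [15.1 55.3  0.1]
40.5 [26.3 71.   0.1]
50.6 [40.1 84.5  0.1]
60.8 [56.  95.3  0.2]
70.9 [ 73.6 103.2   0.2]
81.0 [ 92.3 107.9   0.3]
```

Emit:
{"method": "carry_out", "body": {
  "series": [
    [1.7, 19, 0, 0, 0, -10, -1],
    [6.6, 37.5, 0, 0, 0, -20, -1],
    [14.7, 54.7, 0, 0, 0, -30, -1],
    [25.6, 70.3, 0, 0, 0, -40, -1],
    [39, 83.7, 0, 0, 0, -50, -1],
    [54.7, 94.7, 0, 0, 0, -60, -1],
    [72, 102.7, 0, 0, 0, -70, -1],
    [90.4, 107.6, 0, 0, 0, -80, -1]
  ]
}}

```text
time: 10.18
position: [0.689, -0.0441, 0.0647]
tool_rot: [0.627, 0.779, -0.0, -0.001]
ft_force: [-3.9, 1.6, 3.4]
grip_width: 0.0155
```

Emit:
{"method": "carry_out", "body": {
  "series": [
    [0, 0, 0, 0, 0, 0, -1],
    [0, 0, 0, 0, 0, 0, -1]
  ]
}}

```text
time: 10.42
position: [0.6894, -0.044, 0.0647]
tool_rot: [0.627, 0.779, 0.0, -0.001]
ft_force: [2.2, 0.9, 0.4]
grip_width: 0.0154
```

```bash
python3 - <<'E'
from h import *
st();o=robot.get_obs()
pv=np.array([.6675,.0632]);d=o['position'][:2]-pv;print(np.linalg.norm(d),np.degrees(np.arctan2(*d[::-1])))
E
```

```text
t 10.43 p [ 0.6894 -0.044   0.0647] yaw 102.3 F [2.2 0.9 0.4] M [ 0.28 -0.34 -0.06] w 0.0154 q [-0.23  0.8   1.37  0.    0.98 -0.44]
0.10939262053793257 -78.45614483932651
```

Emit:
{"method": "carry_out", "body": {
  "series": [
    [0, 0, 0, 0, 0, 0, 1],
    [0, 0, 0, 0, 0, 0, 1],
    [0, 0, 0, 0, 0, 0, 1],
    [0, 0, 0, 0, 0, 0, 1],
    [0, 0, -30, 0, 0, 0, 1],
    [0, 0, -60, 0, 0, 0, 1],
    [0, 0, -90, 0, 0, 0, 1],
    [0, 0, -90, 0, 0, 0, 1]
  ]
}}

```text
time: 11.42
position: [0.6914, -0.0445, 0.1578]
tool_rot: [0.627, 0.779, 0.001, 0.002]
ft_force: [0.3, 0.1, -0.2]
grip_width: 0.0846
```

```bash
python3 - <<'E'
from h import *
st();c=cam("wrist","w4");go([.6675,.0632,.155],91.6)
E
```

```text
t 11.43 p [ 0.6914 -0.0445  0.1578] yaw 102.3 F [ 0.3  0.1 -0.2] M [-0.02 -0.05 -0.04] w 0.0846 q [-0.23  0.69  1.31  0.    1.14 -0.44]
shift [109.7   0.9   0.8] rot [ 0.1  0.  10.7] rows 1.7554973258228153 1.0004011580480818
```

View pics/w4.png

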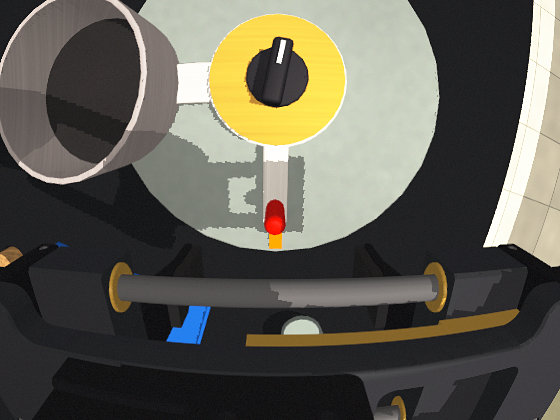

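The handle points right at the orange mark (275,240), and the jar is out. Next I retighten the screw.

Emit:
{"method": "carry_out", "body": {
  "series": [
    [55, 0, 0, 0, 0, 5, 1],
    [109.5, 1, 0, 0, 0, 10.7, 1],
    [109.5, 1, 0, 0, 0, 10.7, 1],
    [109.5, 1, 30, 0, 0, 10.7, 1],
    [109.5, 1, 60, 0, 0, 10.7, 1],
    [109.5, 1, 76, 0, 0, 10.7, 0],
    [109.5, 1, 76, 0, 0, 10.7, -1],
    [109.5, 1, 76, 0, 0, 10.7, -1]
  ],
  "force": 50
}}

```text
time: 12.48
position: [0.6686, 0.0625, 0.0804]
tool_rot: [0.697, 0.717, 0.001, 0.001]
ft_force: [0.4, 0.7, -0.3]
grip_width: 0.0647
```

Emit:
{"method": "carry_out", "body": {
  "series": [
    [0, 0, 0, 0, 0, 0, -1],
    [0, 0, 0, 0, 0, 0, -1],
    [0, 0, 0, 0, 0, 0, -1],
    [0, 0, 0, 0, 0, 0, -1],
    [0, 0, 0, 0, 0, 0, -1],
    [0, 0, 0, 0, 0, 0, -1]
  ]
}}

```text
time: 13.22
position: [0.6679, 0.0626, 0.0804]
tool_rot: [0.697, 0.717, 0.0, 0.001]
ft_force: [-2.5, 0.1, 1.9]
grip_width: 0.0134
```

```bash
python3 - <<'E'
from h import *
st();go([.6675,.0632,.082],16.4)
E
```

```text
t 13.22 p [0.6679 0.0626 0.0804] yaw 91.6 F [-2.5  0.1  1.9] M [-0.08  0.29 -0.09] w 0.0134 q [-0.07  0.76  1.42  0.    0.97 -0.1 ]
shift [ 0.6 -0.4 -1.6] rot [ 0.1 -0.  75.2] rows 0.02779036812553374 7.025531163148006
```

Emit:
{"method": "carry_out", "body": {
  "series": [
    [0, 0, 0, 0, 0, 9, -1],
    [0, 0, 0, 0, 0, 18, -1],
    [0, 0, 0, 0, 0, 28, -1],
    [0, 0, 0, 0, 0, 38, -1],
    [0, 0, 0, 0, 0, 48, -1],
    [0, 0, 0, 0, 0, 58, -1],
    [0, 0, 0, 0, 0, 68, -1],
    [0, 0, 0, 0, 0, 77, -1]
  ]
}}

```text
time: 14.22
position: [0.6668, 0.0633, 0.0804]
tool_rot: [0.992, 0.125, -0.0, -0.0]
ft_force: [-2.1, 1.8, 1.8]
grip_width: 0.0138
```

Emit:
{"method": "carry_out", "body": {
  "series": [
    [0, 0, 0, 0, 0, 0, -1],
    [0, 0, 0, 0, 0, 0, -1],
    [0, 0, 0, 0, 0, 0, 1],
    [0, 0, 0, 0, 0, 0, 1],
    [0, 0, 0, 0, 0, 0, 1],
    [0, 0, 0, 0, 0, 0, 1],
    [0, 0, 0, 0, 0, 0, 1]
  ]
}}

```text
time: 15.1
position: [0.6668, 0.0633, 0.0804]
tool_rot: [0.992, 0.125, -0.0, -0.0]
ft_force: [0.4, 0.0, -0.1]
grip_width: 0.0555
```

Emit:
{"method": "carry_out", "body": {
  "series": [
    [0, 0, -30, 0, 0, 0, 1],
    [-20, 0, -70, 0, 0, 0, 1],
    [-50, 0, -110, 0, 0, 0, 1],
    [-70, 0, -150, 0, 0, 0, 1],
    [-70, 0, -150, 0, 0, 0, 1]
  ]
}}

```text
time: 15.72
position: [0.6002, 0.0455, 0.2344]
tool_rot: [0.992, 0.125, 0.003, 0.0]
ft_force: [-0.0, 0.5, 0.0]
grip_width: 0.0868
```

```bash
python3 - <<'E'
from h import *
st();c=cam("wrist","w5");t=cam("top","t5")
E
```

```text
t 15.72 p [0.6002 0.0455 0.2344] yaw 14.3 F [-0.   0.5  0. ] M [-0.03 -0.03  0.02] w 0.0868 q [-0.11  0.48  1.48  0.    1.17  1.21]
```

View pics/w5.png

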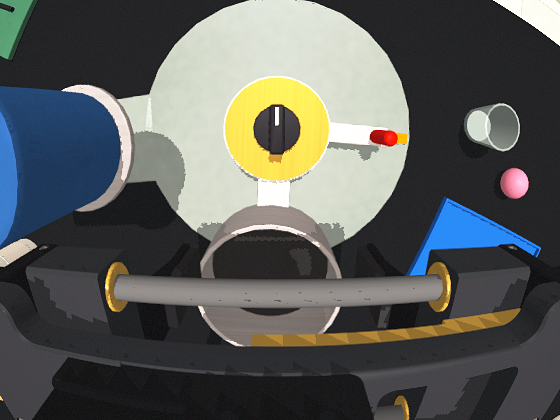

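View pics/t5.png

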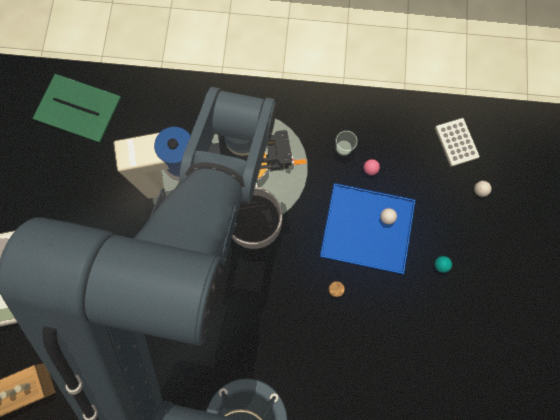

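The screw is back at its starting angle (bar vertical at (277,128), tool yaw 14°), and the jar is clamped. One white ball has been knocked off the mat, now at top (483,188). I'll check whether it is still rolling.

```bash
python3 - <<'E'
from h import *
for i in range(4):
    t=cam("top")
    print(robot.get_obs()['time'],[(b[0],b[1],plane(t,*b[1],.022).round(3)) for b in blobs(t,(0,0,150),(179,70,255),100,(360,180,540,300))])
    s=cam("scene")
cv2.imwrite("pics/s6.png",s['pixels'][:,:,::-1])
E
```

```text
15.875 [(163, [483.3, 187.5], array([ 0.665, -0.59 ,  0.022])), (181, [388.8, 215.0], array([ 0.562, -0.332,  0.022]))]
15.975 [(162, [483.3, 187.5], array([ 0.665, -0.59 ,  0.022])), (180, [388.8, 215.1], array([ 0.562, -0.332,  0.022]))]
16.075 [(162, [483.3, 187.5], array([ 0.665, -0.59 ,  0.022])), (181, [388.8, 215.1], array([ 0.562, -0.332,  0.022]))]
16.175 [(163, [483.3, 187.5], array([ 0.665, -0.59 ,  0.022])), (181, [388.8, 215.0], array([ 0.562, -0.332,  0.022]))]
```

View pics/s6.png

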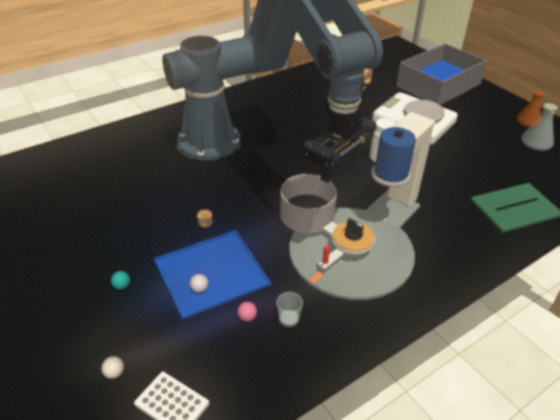

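```bash
python3 - <<'E'
from h import *
t=cam("top");s=cam("scene")
b=[b for b in blobs(s,(0,0,150),(179,70,255),100,(90,340,135,390))];print(b, tri(t,(483.3,187.9),s,b[0][1]) if b else 0)
go([.5605,-.332,.18],0)
E
```

```text
[(321, [111.9, 366.7], [102, 357, 21, 20])] (array([ 0.66375145, -0.59079477,  0.02112053]), np.float64(0.000922417912915))
shift [-131.   356.6   49.7] rot [-0.1  0.1 14.3] rows 6.1304253715528105 1.3407951285798045
```

Emit:
{"method": "carry_out", "body": {
  "series": [
    [-18, 50, 0, 0, 0, 2, 1],
    [-36, 102, 0, 0, 0, 4, 1],
    [-55, 153, 10, 0, 0, 6, 1],
    [-74, 204, 20, 0, 0, 8, 1],
    [-93, 255, 30, 0, 0, 10, 1],
    [-112, 306, 40, 0, 0, 12, 1],
    [-131, 356.6, 49.7, 0, 0, 14.3, 1],
    [-131, 356.6, 49.7, 0, 0, 14.3, 1]
  ]
}}

```text
time: 17.32
position: [0.5596, -0.3364, 0.1789]
tool_rot: [1.0, -0.002, -0.001, 0.0]
ft_force: [0.3, 0.9, -0.5]
grip_width: 0.087
```

```bash
python3 - <<'E'
from h import *
st();c=cam("wrist","w7");t=cam("top","t7")
for b in blobs(c,(0,0,140),(179,60,255),100):print(b)
print(project(c,(.5605,-.332,.025)))
E
```

```text
t 17.32 p [ 0.5596 -0.3364  0.1789] yaw -0.3 F [ 0.3  0.9 -0.5] M [0.06 0.   0.05] w 0.087 q [-0.71  0.61  1.4  -0.    1.13  0.86]
(1341, [142.3, 22.2], [103, 0, 66, 40])
(2702, [449.1, 19.7], [409, 0, 81, 48])
(13081, [31.0, 121.5], [0, 8, 73, 232])
(717, [214.2, 54.3], [199, 40, 32, 30])
(1064, [498.8, 109.4], [481, 91, 36, 38])
(1503, [272.3, 196.4], [251, 175, 44, 44])
(7206, [277.1, 293.0], [113, 279, 330, 28])
(286, [553.6, 408.6], [544, 389, 16, 31])
(np.float64(274.2555612181451), np.float64(197.34904318966463))
```

View pics/w7.png

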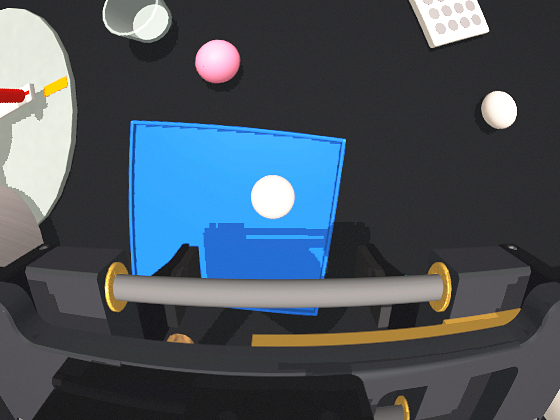

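The white ball is at wrist (272,196), 2 px from where my estimate projects. The pink ball at (217,62) is well clear. Descend and grip.

```bash
python3 - <<'E'
from h import *
go([.5605,-.3315,.010],0)
E
```

```text
shift [  0.8  -0.3 169.5] rot [-0.1  0.1 -0. ] rows 2.712582416992777 0.016502336228588012
```

Emit:
{"method": "carry_out", "body": {
  "series": [
    [1, 0, 50, 0, 0, 0, 1],
    [1, 0, 100, 0, 0, 0, 1],
    [1, 0, 135, 0, 0, 0, 1],
    [1, 0, 155, 0, 0, 0, 1],
    [1, 0, 169, 0, 0, 0, 1],
    [1, 0, 169, 0, 0, 0, 1],
    [1, 0, 169, 0, 0, 0, -0.2],
    [1, 0, 169, 0, 0, 0, -0.2]
  ],
  "force": 10
}}

```text
time: 18.42
position: [0.5614, -0.3324, 0.0119]
tool_rot: [1.0, -0.0, -0.0, -0.0]
ft_force: [-0.2, 0.4, 0.4]
grip_width: 0.0738
```

Emit:
{"method": "carry_out", "body": {
  "series": [
    [0, 0, 0, 0, 0, 0, -1],
    [0, 0, 0, 0, 0, 0, -1],
    [0, 0, 0, 0, 0, 0, -1],
    [0, 0, 0, 0, 0, 0, -1]
  ]
}}

```text
time: 18.92
position: [0.5614, -0.3323, 0.0119]
tool_rot: [1.0, -0.0, -0.0, -0.0]
ft_force: [0.5, -0.4, 1.0]
grip_width: 0.0435
```

```bash
python3 - <<'E'
from h import *
st();go([.541,.031,.18],0);
E
```

```text
t 18.93 p [ 0.5614 -0.3323  0.0119] yaw -0.0 F [ 0.5 -0.4  1. ] M [0.1  0.03 0.02] w 0.0435 q [-0.71  0.84  1.49  0.    0.82  0.87]
shift [ -20.7 -363.4 -167.8] rot [-0.  0. -0.] rows 6.413359030801691 0.005974013563819244
```

Emit:
{"method": "carry_out", "body": {
  "series": [
    [0, 0, -20, 0, 0, 0, -1],
    [0, 0, -60, 0, 0, 0, -1],
    [0, 0, -110, 0, 0, 0, -1],
    [0, -20, -160, 0, 0, 0, -1],
    [0, -60, -168, 0, 0, 0, -1],
    [0, -110, -168, 0, 0, 0, -1],
    [-5, -160, -168, 0, 0, 0, -1],
    [-10, -215, -168, 0, 0, 0, -1]
  ],
  "force": 15
}}

```text
time: 19.92
position: [0.5516, -0.1163, 0.1814]
tool_rot: [1.0, -0.001, 0.001, 0.0]
ft_force: [0.6, 0.6, -0.8]
grip_width: 0.0429
```

```bash
python3 - <<'E'
from h import *
st();go([.541,.031,.18],0);
E
```

```text
t 19.93 p [ 0.5516 -0.1163  0.1814] yaw -0.1 F [ 0.6  0.6 -0.8] M [-0.01 -0.07  0.03] w 0.0429 q [-0.41  0.5   1.63  0.    1.01  1.17]
shift [ -10.8 -147.3    1.4] rot [ 0.  -0.1 -0.1] rows 2.362791430789576 0.011273465394412522
```

Emit:
{"method": "carry_out", "body": {
  "series": [
    [-3, -40, 0, 0, 0, 0, -1],
    [-6, -85, 0, 0, 0, 0, -1],
    [-9, -125, 0, 0, 0, 0, -1],
    [-11, -147, 0, 0, 0, 0, -1],
    [-11, -147, 0, 0, 0, 0, -1]
  ]
}}

```text
time: 20.55
position: [0.5405, 0.0322, 0.1825]
tool_rot: [1.0, 0.001, 0.001, 0.0]
ft_force: [-0.3, 0.1, -1.2]
grip_width: 0.0432
```

```bash
python3 - <<'E'
from h import *
st();w=cam("wrist","w8");s=cam("scene","s8");t=cam("top","t8")
for c in(w,s,t):print(c['n'],[np.round(project(c,(.5107+.0725*np.cos(a),.0313+.0725*np.sin(a),.115)),0).tolist() for a in(0,np.pi/2,np.pi,-np.pi/2)])
E
```

```text
t 20.55 p [0.5405 0.0322 0.1825] yaw 0.1 F [-0.3  0.1 -1.2] M [0.   0.01 0.04] w 0.0432 q [-0.15  0.47  1.69  0.    0.98  1.42]
wrist [[280.0, 168.0], [188.0, 261.0], [280.0, 337.0], [371.0, 261.0]]
scene [[325.0, 205.0], [330.0, 181.0], [293.0, 176.0], [286.0, 200.0]]
top [[256.0, 187.0], [225.0, 212.0], [250.0, 242.0], [282.0, 217.0]]
```

View pics/w8.png

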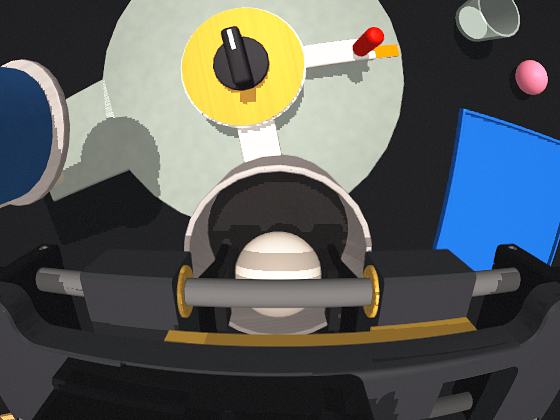

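View pics/s8.png

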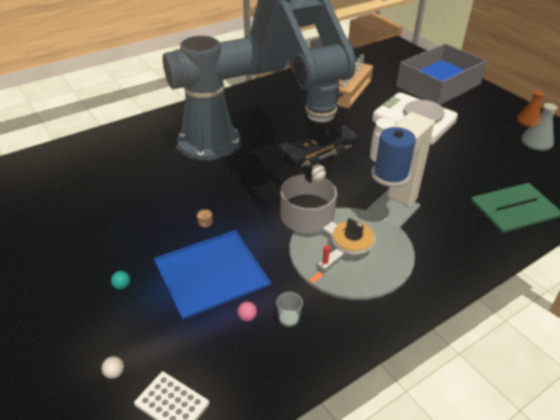

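The rim projects where it's seen (columns 187/371), and the ball is held at (278,270) over the jar. Lower it.

Emit:
{"method": "carry_out", "body": {
  "series": [
    [0, 0, 30, 0, 0, 0, -1],
    [0, 0, 60, 0, 0, 0, -1],
    [0, 0, 90, 0, 0, 0, -1],
    [0, 0, 110, 0, 0, 0, -1],
    [0, 0, 120, 0, 0, 0, -1],
    [0, 0, 122, 0, 0, 0, -1],
    [0, 0, 122, 0, 0, 0, -1]
  ]
}}

```text
time: 21.58
position: [0.5422, 0.0294, 0.0606]
tool_rot: [1.0, -0.001, 0.002, 0.0]
ft_force: [0.7, 0.3, -0.5]
grip_width: 0.0428
```

```bash
python3 - <<'E'
from h import *
st()
E
```

```text
t 21.57 p [0.5422 0.0294 0.0606] yaw -0.1 F [ 0.7  0.3 -0.5] M [0.03 0.05 0.  ] w 0.0428 q [-0.15  0.66  1.77 -0.    0.7   1.42]
```

Emit:
{"method": "carry_out", "body": {
  "series": [
    [0, 0, 1, 0, 0, 0, -1],
    [0, 0, 2, 0, 0, 0, -1],
    [0, 0, 3, 0, 0, 0, -1],
    [0, 0, 3, 0, 0, 0, -1]
  ]
}}

```text
time: 22.08
position: [0.5422, 0.0295, 0.0576]
tool_rot: [1.0, -0.001, 0.002, 0.0]
ft_force: [0.0, -0.6, -1.3]
grip_width: 0.0431
```

```bash
python3 - <<'E'
from h import *
for i in range(3): st();cam("top")
E
```

```text
t 22.07 p [0.5422 0.0295 0.0576] yaw -0.1 F [ 0.  -0.6 -1.3] M [0.   0.02 0.04] w 0.0431 q [-0.15  0.67  1.77 -0.    0.7   1.42]
t 22.12 p [0.5422 0.0295 0.0576] yaw -0.1 F [-0.1  0.1 -1.7] M [ 0.01 -0.01 -0.  ] w 0.0428 q [-0.15  0.67  1.77 -0.    0.7   1.42]
t 22.18 p [0.5422 0.0294 0.0576] yaw -0.1 F [-0.8 -0.7 -0.8] M [ 0.01  0.02 -0.02] w 0.0428 q [-0.15  0.67  1.77 -0.    0.7   1.42]
```

Emit:
{"method": "carry_out", "body": {
  "series": [
    [0, 0, 0.5, 0, 0, 0, -1],
    [0, 0, 1, 0, 0, 0, -1],
    [0, 0, 1, 0, 0, 0, -1]
  ]
}}

```text
time: 22.6
position: [0.5422, 0.0295, 0.0565]
tool_rot: [1.0, -0.001, 0.002, 0.0]
ft_force: [0.5, 0.5, -0.5]
grip_width: 0.0431
```

```bash
python3 - <<'E'
from h import *
for i in range(4): st();cam("top")
E
```

```text
t 22.6 p [0.5422 0.0295 0.0565] yaw -0.1 F [ 0.5  0.5 -0.5] M [ 0.01  0.01 -0.01] w 0.0431 q [-0.15  0.67  1.77 -0.    0.7   1.42]
t 22.65 p [0.5422 0.0295 0.0565] yaw -0.1 F [-0.2  0.5 -1.4] M [ 0.05  0.01 -0.01] w 0.0429 q [-0.15  0.67  1.77 -0.    0.7   1.42]
t 22.7 p [0.5422 0.0294 0.0566] yaw -0.1 F [ 0.3  0.8 -1.1] M [ 0.04  0.04 -0.01] w 0.043 q [-0.15  0.67  1.77 -0.    0.7   1.42]
t 22.75 p [0.5422 0.0294 0.0566] yaw -0.1 F [ 0.6  0.8 -1. ] M [0.01 0.03 0.06] w 0.0434 q [-0.15  0.67  1.77 -0.    0.7   1.42]
```

Emit:
{"method": "carry_out", "body": {
  "series": [
    [0, 0, 0.4, 0, 0, 0, -1],
    [0, 0, 0.7, 0, 0, 0, -1],
    [0, 0, 0.7, 0, 0, 0, -1]
  ]
}}

```text
time: 23.18
position: [0.5422, 0.0295, 0.0558]
tool_rot: [1.0, -0.001, 0.002, 0.0]
ft_force: [-0.0, -1.2, -1.6]
grip_width: 0.0433
```

```bash
python3 - <<'E'
from h import *
for i in range(4): st();cam("top")
E
```

```text
t 23.18 p [0.5422 0.0295 0.0558] yaw -0.1 F [-0.  -1.2 -1.6] M [ 0.02 -0.01 -0.02] w 0.0433 q [-0.15  0.67  1.77 -0.    0.69  1.42]
t 23.23 p [0.5422 0.0294 0.0559] yaw -0.1 F [-0.6 -0.  -1.2] M [ 0.   -0.01 -0.01] w 0.0432 q [-0.15  0.67  1.77 -0.    0.69  1.42]
t 23.27 p [0.5422 0.0295 0.0559] yaw -0.1 F [ 0.4  0.6 -1.5] M [0.04 0.04 0.01] w 0.043 q [-0.15  0.67  1.77 -0.    0.69  1.42]
t 23.32 p [0.5422 0.0294 0.0559] yaw -0.1 F [ 0.1  0.6 -0.4] M [ 0.03  0.05 -0.01] w 0.0435 q [-0.15  0.67  1.77 -0.    0.69  1.42]
```

Still only the weight shows. I'll step on.

Emit:
{"method": "carry_out", "body": {
  "series": [
    [0, 0, 0.3, 0, 0, 0, -1],
    [0, 0, 0.6, 0, 0, 0, -1],
    [0, 0, 0.6, 0, 0, 0, -1]
  ]
}}

```text
time: 23.75
position: [0.5423, 0.0295, 0.0554]
tool_rot: [1.0, -0.001, 0.002, 0.0]
ft_force: [-0.3, -0.0, -0.4]
grip_width: 0.0427
```

```bash
python3 - <<'E'
from h import *
F=[]
for i in range(6): F.append(robot.get_obs()['ft_force'][2]);cam("top")
st();print(np.mean(F))
E
```

```text
t 24.05 p [0.5423 0.0294 0.0553] yaw -0.1 F [0.4 0.1 0.3] M [ 0.06  0.07 -0.03] w 0.0435 q [-0.15  0.67  1.77 -0.    0.69  1.42]
0.43593863110633074
```

Contact is felt (about −1.2 N to +0.4 N). Release.

Emit:
{"method": "carry_out", "body": {
  "series": [
    [0, 0, 0, 0, 0, 0, -0.1],
    [0, 0, 0, 0, 0, 0, 0.2],
    [0, 0, 0, 0, 0, 0, 0.3],
    [0, 0, 0, 0, 0, 0, 0.3],
    [0, 0, 0, 0, 0, 0, 0.3]
  ]
}}

```text
time: 24.68
position: [0.5423, 0.0294, 0.0553]
tool_rot: [1.0, -0.001, 0.002, 0.0]
ft_force: [0.2, -0.0, -0.4]
grip_width: 0.0563
```

Emit:
{"method": "carry_out", "body": {
  "series": [
    [0, 0, -20, 0, 0, 0, 0.3],
    [0, 0, -50, 0, 0, 0, 0.3],
    [0, 0, -90, 0, 0, 0, 0.3],
    [0, 0, -130, 0, 0, 0, 0.3],
    [0, 0, -130, 0, 0, 0, 1]
  ]
}}

```text
time: 25.3
position: [0.5441, 0.0293, 0.1886]
tool_rot: [1.0, -0.001, 0.006, 0.001]
ft_force: [0.3, -0.8, -0.2]
grip_width: 0.061
```

```bash
python3 - <<'E'
from h import *
st();w=cam("wrist","w9");t=cam("top")
for i in range(2):
  w=cam("wrist")
  for b in blobs(w,(0,0,140),(179,60,255),300,(200,170,360,280)):print(b,plane(w,*b[1],.069))
print([(b[0],b[1],plane(t,*b[1],.022).round(3)) for b in blobs(t,(0,0,150),(179,70,255),100,(360,180,540,300))])
go([.665,-.59,.15],0);go([.665,-.59,.15],-40)
E
```

```text
t 25.3 p [0.5441 0.0293 0.1886] yaw -0.1 F [ 0.3 -0.8 -0.2] M [ 0.03  0.06 -0.01] w 0.061 q [-0.15  0.46  1.68 -0.    0.99  1.42]
(1886, [277.6, 207.6], [253, 184, 50, 49]) [0.54246245 0.03060043 0.069     ]
(1909, [277.7, 207.0], [253, 183, 50, 49]) [0.54239762 0.03061847 0.069     ]
[(163, [483.3, 187.5], array([ 0.665, -0.59 ,  0.022]))]
shift [125.9 619.4  34.4] rot [ 0.  -0.1 -0.1] rows 10.127635322296625 0.014042121529915522
shift [125.9 619.4  34.4] rot [ 0.  -0.1 39.9] rows 10.127635322296625 3.725654217547102
```

View pics/w9.png

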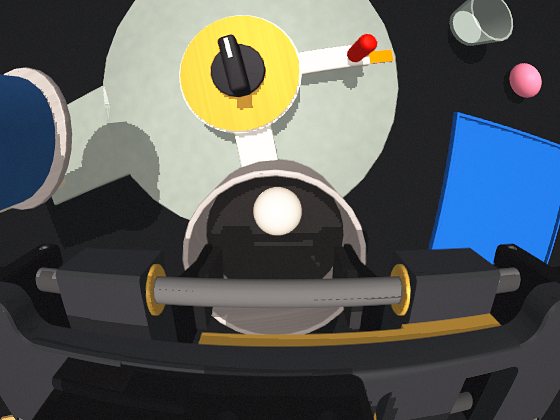

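Ball 1 rests in the jar, seen at wrist (277,207) ≈ (0.542,0.031), 32 mm from the jar centre. Next is the far ball.

Emit:
{"method": "carry_out", "body": {
  "series": [
    [8, 40, 0, 0, 0, 0, 1],
    [20, 100, 0, 0, 0, 0, 1],
    [32, 160, 0, 0, 0, 0, 1],
    [44, 220, 0, 0, 0, 0, 1],
    [56, 280, 0, 0, 0, 0, 1],
    [68, 340, 0, 0, 0, 0, 1],
    [80, 400, 0, 0, 0, 0, 1],
    [92, 460, 10, 0, 0, 0, 1]
  ]
}}

```text
time: 26.5
position: [0.6315, -0.4324, 0.1727]
tool_rot: [1.0, -0.001, 0.0, -0.0]
ft_force: [1.0, 0.2, 0.5]
grip_width: 0.0873
```

```bash
python3 - <<'E'
from h import *
st();go([.664,-.59,.14],0)
E
```

```text
t 26.5 p [ 0.6315 -0.4324  0.1727] yaw -0.2 F [1.  0.2 0.5] M [ 0.   -0.04 -0.02] w 0.0873 q [-0.75  0.77  1.07  0.    1.3   0.83]
shift [ 32.9 157.6  32.6] rot [-0.  -0.  -0.2] rows 2.627850333924626 0.014717375499315564
```

Emit:
{"method": "carry_out", "body": {
  "series": [
    [10, 50, 10, 0, 0, 0, 1],
    [20, 100, 20, 0, 0, 0, 1],
    [30, 145, 30, 0, 0, 0, 1],
    [33, 157, 33, 0, 0, 0, 1],
    [33, 157, 33, 0, 0, 0, 1]
  ]
}}

```text
time: 27.12
position: [0.6625, -0.5897, 0.1349]
tool_rot: [1.0, -0.002, -0.002, -0.002]
ft_force: [0.5, 0.3, 0.8]
grip_width: 0.0867
```

```bash
python3 - <<'E'
from h import *
st();w=cam("wrist","w10")
for b in blobs(w,(0,0,140),(179,60,255),300,(200,100,360,280)):print(b,plane(w,*b[1],.022))
print(project(w,(.664,-.5905,.022)));go([.664,-.5905,.009],0)
E
```

```text
t 27.12 p [ 0.6625 -0.5897  0.1349] yaw -0.2 F [0.5 0.3 0.8] M [0.07 0.04 0.01] w 0.0867 q [-0.85  1.02  0.63  0.    1.5   0.72]
(1947, [277.2, 206.2], [253, 182, 50, 50]) [ 0.66484833 -0.58771702  0.022     ]
(np.float64(280.3854649554237), np.float64(207.13024280354088))
shift [  1.2   2.4 127.2] rot [-0.3  0.2 -0.2] rows 2.03558936816869 0.03261597000581809
```

View pics/w10.png

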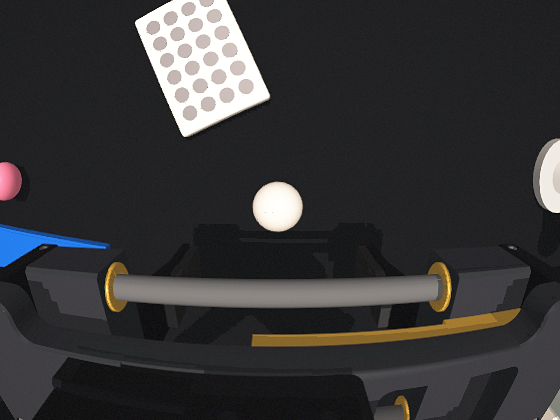

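The white ball is at (277,206), centred between the jaws; well plate is clear.

Emit:
{"method": "carry_out", "body": {
  "series": [
    [1, 1, 40, 0, 0, 0, 1],
    [1, 1, 80, 0, 0, 0, 1],
    [1, 1, 105, 0, 0, 0, 1],
    [1, 1, 120, 0, 0, 0, 1],
    [1, 1, 126, 0, 0, 0, 1],
    [1, 1, 126, 0, 0, 0, 1]
  ],
  "force": 10
}}

```text
time: 27.92
position: [0.6643, -0.5896, 0.0113]
tool_rot: [1.0, -0.002, -0.001, -0.002]
ft_force: [-0.4, -0.2, 0.4]
grip_width: 0.0865
```

```bash
python3 - <<'E'
from h import *
st();w=cam("wrist","w11")
E
```

```text
t 27.93 p [ 0.6643 -0.5896  0.0113] yaw -0.2 F [-0.4 -0.2  0.4] M [ 0.05 -0.01  0.04] w 0.0865 q [-0.85  1.13  0.69  0.    1.32  0.72]
```

View pics/w11.png

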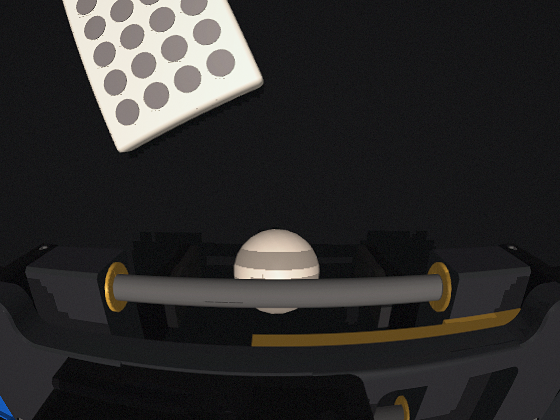

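Ball centred between the jaws at (277,270). I go 2 mm lower and close.

Emit:
{"method": "carry_out", "body": {
  "series": [
    [0, 0, 2.3, 0, 0, 0, 0],
    [0, 0, 2.3, 0, 0, 0, 0],
    [0, 0, 2.3, 0, 0, 0, -1],
    [0, 0, 2.3, 0, 0, 0, -1],
    [0, 0, 2.3, 0, 0, 0, -1],
    [0, 0, 2.3, 0, 0, 0, -1],
    [0, 0, 2.3, 0, 0, 0, -1]
  ],
  "force": 15
}}

```text
time: 28.85
position: [0.6645, -0.5898, 0.0096]
tool_rot: [1.0, -0.002, -0.001, -0.001]
ft_force: [-0.3, 1.1, -0.6]
grip_width: 0.0429
```

Emit:
{"method": "carry_out", "body": {
  "series": [
    [0, 0, 0, 0, 0, 0, -1],
    [0, 0, 0, 0, 0, 0, -1],
    [0, 0, -20, 0, 0, 0, -1],
    [0, 0, -60, 0, 0, 0, -1],
    [0, 0, -100, 0, 0, 0, -1],
    [0, 0, -130, 0, 0, 0, -1],
    [-5, -30, -150, 0, 0, 0, -1],
    [-15, -80, -170, 0, 0, 0, -1]
  ]
}}

```text
time: 29.85
position: [0.6495, -0.5117, 0.1818]
tool_rot: [1.0, -0.003, 0.001, 0.0]
ft_force: [0.8, 0.5, -0.6]
grip_width: 0.0433
```

```bash
python3 - <<'E'
from h import *
st();go([.481,.0313,.185],0)
E
```

```text
t 29.85 p [ 0.6495 -0.5117  0.1818] yaw -0.3 F [ 0.8  0.5 -0.6] M [ 0.1   0.01 -0.04] w 0.0433 q [-0.8   0.86  0.85  0.    1.43  0.77]
shift [-171.5 -542.    -3.5] rot [ 0.  -0.1 -0.3] rows 9.09636518101787 0.030777435511354628
```

Emit:
{"method": "carry_out", "body": {
  "series": [
    [-15, -45, -3, 0, 0, 0, -1],
    [-34, -100, -3, 0, 0, 0, -1],
    [-53, -158, -3, 0, 0, 0, -1],
    [-72, -216, -3, 0, 0, 0, -1],
    [-91, -274, -3, 0, 0, 0, -1],
    [-110, -332, -3, 0, 0, 0, -1],
    [-129, -390, -3, 0, 0, 0, -1],
    [-145, -440, -3, 0, 0, 0, -1]
  ]
}}

```text
time: 30.85
position: [0.5066, -0.0691, 0.1861]
tool_rot: [1.0, -0.003, 0.002, 0.0]
ft_force: [0.9, 0.9, -1.5]
grip_width: 0.0434
```

```bash
python3 - <<'E'
from h import *
st();go([.481,.0313,.185],0)
E
```

```text
t 30.85 p [ 0.5066 -0.0691  0.1861] yaw -0.3 F [ 0.9  0.9 -1.5] M [ 0.04 -0.01  0.05] w 0.0434 q [-0.35  0.43  1.76  0.    0.96  1.22]
shift [ -26.2 -100.3    0.9] rot [ 0.1 -0.2 -0.3] rows 1.657857094329835 0.03613503391136597
```

Emit:
{"method": "carry_out", "body": {
  "series": [
    [-10, -35, 0, 0, 0, 0, -1],
    [-20, -75, 0, 0, 0, 0, -1],
    [-26, -100, 0, 0, 0, 0, -1],
    [-26, -100, 0, 0, 0, 0, -1],
    [-26, -100, 0, 0, 0, 0, -1]
  ]
}}

```text
time: 31.48
position: [0.4823, 0.0303, 0.1869]
tool_rot: [1.0, -0.003, 0.003, 0.001]
ft_force: [0.1, 1.0, -1.5]
grip_width: 0.043
```

```bash
python3 - <<'E'
from h import *
st();w=cam("wrist","w12");go([.481,.0313,.062],0)
E
```

```text
t 31.48 p [0.4823 0.0303 0.1869] yaw -0.3 F [ 0.1  1.  -1.5] M [-0.02  0.03 -0.06] w 0.043 q [-0.17  0.39  1.82 -0.    0.92  1.41]
shift [ -2.   -1.5 124.6] rot [ 0.1 -0.4 -0.3] rows 1.9940911280773266 0.04750760713879935
```

View pics/w12.png

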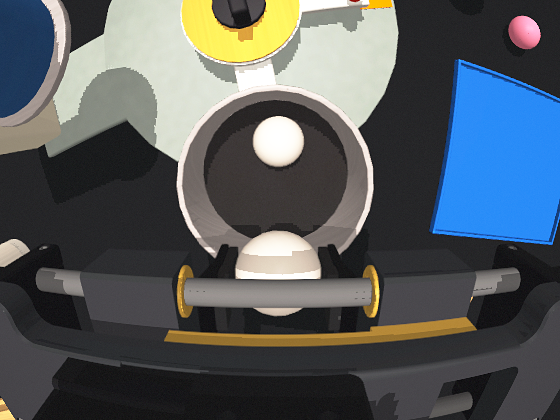

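Ball 1 is at (278,141) in the jar. The held ball is on the opposite side. Lower it.

Emit:
{"method": "carry_out", "body": {
  "series": [
    [0, -1, 30, 0, 0, 0, -1],
    [0, -1, 60, 0, 0, 0, -1],
    [0, -1, 90, 0, 0, 0, -1],
    [0, -1, 112, 0, 0, 0, -1],
    [0, -1, 122, 0, 0, 0, -1],
    [0, -1, 125, 0, 0, 0, -1],
    [0, -1, 125, 0, 0, 0, -1]
  ]
}}

```text
time: 32.4
position: [0.4836, 0.0305, 0.0621]
tool_rot: [1.0, -0.003, 0.004, 0.001]
ft_force: [0.4, -0.6, -0.7]
grip_width: 0.0432
```

```bash
cat >> h.py <<'E'
def fz():
    F=[]
    for i in range(6): F.append(robot.get_obs()['ft_force'][2]);cam("top")
    st();print("fz",np.mean(F))
E
python3 -c "
from h import *
fz()"
```

```text
t 32.7 p [0.4833 0.0309 0.0621] yaw -0.3 F [-1.  -0.5 -1.4] M [0.09 0.05 0.01] w 0.0428 q [-0.17  0.62  1.92 -0.    0.6   1.41]
fz -0.78931473202681
```

Emit:
{"method": "carry_out", "body": {
  "series": [
    [0, 0, 1, 0, 0, 0, -1],
    [0, 0, 2.2, 0, 0, 0, -1],
    [0, 0, 3.3, 0, 0, 0, -1],
    [0, 0, 4.2, 0, 0, 0, -1],
    [0, 0, 4.2, 0, 0, 0, -1]
  ]
}}

```text
time: 33.33
position: [0.4833, 0.0309, 0.0578]
tool_rot: [1.0, -0.003, 0.004, 0.001]
ft_force: [-0.3, 0.9, -0.7]
grip_width: 0.0433
```

```bash
python3 -c "
from h import *
fz()"
```

```text
t 33.62 p [0.4834 0.0309 0.0579] yaw -0.3 F [ 0.4  0.2 -1.7] M [0.05 0.06 0.01] w 0.0431 q [-0.17  0.62  1.92 -0.    0.59  1.41]
fz -1.4865436157750358
```

Emit:
{"method": "carry_out", "body": {
  "series": [
    [0, 0, 0.5, 0, 0, 0, -1],
    [0, 0, 1, 0, 0, 0, -1],
    [0, 0, 1, 0, 0, 0, -1]
  ]
}}

```text
time: 34.0
position: [0.4833, 0.0309, 0.0569]
tool_rot: [1.0, -0.003, 0.004, 0.001]
ft_force: [0.3, 0.6, -1.0]
grip_width: 0.0428
```

```bash
python3 -c "
from h import *
fz()"
```

```text
t 34.3 p [0.4834 0.0309 0.057 ] yaw -0.3 F [ 0.5  0.3 -0.7] M [0.01 0.03 0.02] w 0.0429 q [-0.17  0.63  1.92 -0.    0.59  1.41]
fz -1.0186979530840636
```

Emit:
{"method": "carry_out", "body": {
  "series": [
    [0, 0, 0.3, 0, 0, 0, -1],
    [0, 0, 0.6, 0, 0, 0, -1],
    [0, 0, 0.6, 0, 0, 0, -1]
  ]
}}

```text
time: 34.67
position: [0.4834, 0.0309, 0.0563]
tool_rot: [1.0, -0.003, 0.004, 0.001]
ft_force: [0.5, -0.6, -0.7]
grip_width: 0.0433
```

```bash
python3 -c "
from h import *
fz()"
```

```text
t 34.98 p [0.4834 0.0309 0.0564] yaw -0.3 F [-0.1 -0.8 -1.1] M [ 0.04  0.01 -0.  ] w 0.0432 q [-0.17  0.63  1.92 -0.    0.59  1.41]
fz -1.5745198076451896
```

Emit:
{"method": "carry_out", "body": {
  "series": [
    [0, 0, 0.3, 0, 0, 0, -1],
    [0, 0, 0.5, 0, 0, 0, -1],
    [0, 0, 0.5, 0, 0, 0, -1]
  ]
}}

```text
time: 35.35
position: [0.4835, 0.0309, 0.0559]
tool_rot: [1.0, -0.003, 0.004, 0.001]
ft_force: [-0.1, 0.1, -0.4]
grip_width: 0.0431
```

```bash
python3 -c "
from h import *
fz()"
```

```text
t 35.65 p [0.4834 0.0309 0.0559] yaw -0.3 F [-0.5  0.1 -1.1] M [0.04 0.08 0.05] w 0.0432 q [-0.17  0.63  1.92 -0.    0.58  1.41]
fz -0.4246962214886083
```

Emit:
{"method": "carry_out", "body": {
  "series": [
    [0, 0, 0.3, 0, 0, 0, -1],
    [0, 0, 0.3, 0, 0, 0, -1]
  ]
}}

```text
time: 35.9
position: [0.4835, 0.0309, 0.0557]
tool_rot: [1.0, -0.003, 0.004, 0.001]
ft_force: [-0.0, -0.3, 0.4]
grip_width: 0.0433
```

```bash
python3 -c "
from h import *
fz()"
```

```text
t 36.2 p [0.4835 0.0308 0.0557] yaw -0.3 F [-0.1 -0.2  0.3] M [ 0.04  0.06 -0.03] w 0.0431 q [-0.17  0.63  1.92 -0.    0.58  1.41]
fz 0.6677633215413216
```

Contact (about +1.7 N). Release and retreat.

Emit:
{"method": "carry_out", "body": {
  "series": [
    [0, 0, 0, 0, 0, 0, -0.1],
    [0, 0, 0, 0, 0, 0, 0.2],
    [0, 0, 0, 0, 0, 0, 0.3],
    [0, 0, 0, 0, 0, 0, 0.3],
    [0, 0, 0, 0, 0, 0, 0.3]
  ]
}}

```text
time: 36.83
position: [0.4835, 0.0308, 0.0556]
tool_rot: [1.0, -0.003, 0.004, 0.001]
ft_force: [0.8, 0.4, 0.5]
grip_width: 0.0566
```

Emit:
{"method": "carry_out", "body": {
  "series": [
    [0, 0, -20, 0, 0, 0, 0.3],
    [0, 0, -50, 0, 0, 0, 0.3],
    [0, 0, -90, 0, 0, 0, 0.3],
    [0, 0, -130, 0, 0, 0, 0.3],
    [0, 0, -150, 0, 0, 0, 1]
  ]
}}

```text
time: 37.45
position: [0.4831, 0.031, 0.2078]
tool_rot: [1.0, -0.003, 0.006, 0.001]
ft_force: [-0.1, -0.3, -0.6]
grip_width: 0.0609
```

```bash
python3 - <<'E'
from h import *
st();w=cam("wrist","w13");t=cam("top","t13")
for i in range(2):
  w=cam("wrist")
  for b in blobs(w,(0,0,140),(179,60,255),300,(200,90,360,280)):
    p=plane(w,*b[1],.069);print(b,p,np.linalg.norm(p[:2]-[.5107,.0313]))
go([.6675,.0632,.16],14.5)
E
```

```text
t 37.45 p [0.4831 0.031  0.2078] yaw -0.3 F [-0.1 -0.3 -0.6] M [0.01 0.03 0.04] w 0.0609 q [-0.17  0.36  1.8  -0.    0.97  1.41]
(1757, [278.4, 142.3], [255, 119, 48, 47]) [0.5425205  0.03061862 0.069     ] 0.03182779848528803
(1636, [277.2, 203.9], [255, 181, 46, 46]) [0.48399988 0.03204626 0.069     ] 0.026710544363457836
(366, [285.8, 243.8], [249, 240, 73, 10]) [0.44338293 0.02375955 0.069     ] 0.06773807151726846
(1770, [278.6, 140.7], [255, 118, 48, 47]) [0.54257093 0.03062866 0.069     ] 0.03187800340973295
(1657, [277.4, 202.7], [255, 180, 46, 46]) [0.48401518 0.03204691 0.069     ] 0.02669526662569734
(319, [324.1, 223.2], [304, 207, 37, 27]) [ 0.46333223 -0.01326252  0.069     ] 0.06503478888282377
(458, [280.9, 243.4], [246, 239, 77, 11]) [0.44283304 0.02882537 0.069     ] 0.06791206331527908
shift [185.  -33.2  46.7] rot [  0.2  -0.4 -14.8] rows 3.09861680695662 1.3868198960876477
```

View pics/w13.png

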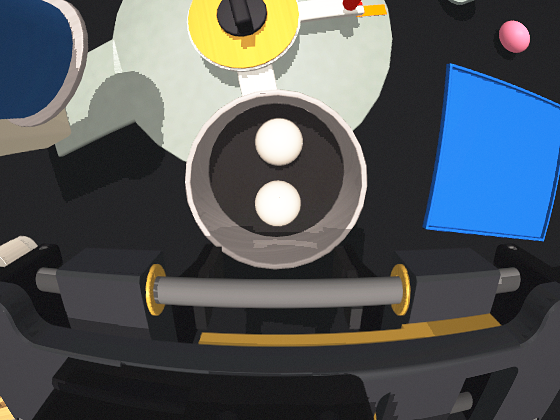

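View pics/t13.png

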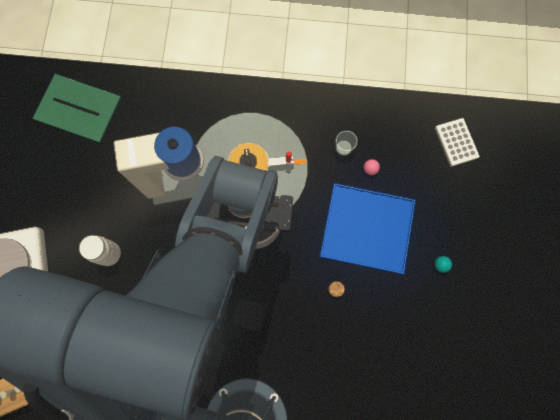

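Both white balls lie in the jar at wrist (278,142) and (277,203), 32 and 27 mm from centre. No other white balls are on the bench. Back to the screw.

Emit:
{"method": "carry_out", "body": {
  "series": [
    [45, -8, 0, 0, 0, -4, 1],
    [95, -17, 0, 0, 0, -8, 1],
    [145, -26, 15, 0, 0, -12, 1],
    [185, -33, 30, 0, 0, -14.6, 1],
    [185, -33, 47, 0, 0, -14.6, 1],
    [185, -33, 70, 0, 0, -14.6, 1],
    [185, -33, 70, 0, 0, -14.6, 1]
  ]
}}

```text
time: 38.52
position: [0.6638, 0.063, 0.1326]
tool_rot: [0.992, 0.124, -0.001, 0.001]
ft_force: [0.9, -0.0, 0.2]
grip_width: 0.0872
```

```bash
python3 - <<'E'
from h import *
st();w=cam("wrist","w14");go([.667,.0632,.081],14.3)
E
```

```text
t 38.52 p [0.6638 0.063  0.1326] yaw 14.2 F [ 0.9 -0.   0.2] M [0.   0.07 0.05] w 0.0872 q [-0.07  0.69  1.4  -0.    1.06  1.25]
shift [ 1.6  0.1 53.5] rot [ 0.1 -0.1 -0.1] rows 0.8567430949553807 0.014493636790410231
```

View pics/w14.png

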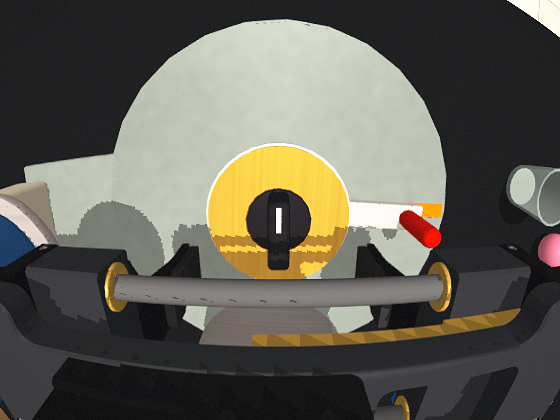

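Emit:
{"method": "carry_out", "body": {
  "series": [
    [1.5, 0, 25, 0, 0, 0, 1],
    [1.5, 0, 45, 0, 0, 0, 0.3],
    [1.5, 0, 52, 0, 0, 0, -0.5],
    [1.5, 0, 52, 0, 0, 0, -1],
    [1.5, 0, 52, 0, 0, 0, -1],
    [1.5, 0, 52, 0, 0, 0, -1],
    [1.5, 0, 52, 0, 0, 0, -1],
    [1.5, 0, 52, 0, 0, 0, -1]
  ],
  "force": 50
}}

```text
time: 39.58
position: [0.667, 0.0632, 0.0828]
tool_rot: [0.992, 0.124, 0.001, 0.001]
ft_force: [-1.3, -0.7, -0.8]
grip_width: 0.0249
```

Emit:
{"method": "carry_out", "body": {
  "series": [
    [0, 0, 0, 0, 0, 0, -1],
    [0, 0, 0, 0, 0, 0, -1],
    [0, 0, 0, 0, 0, 0, -1]
  ]
}}

```text
time: 39.95
position: [0.667, 0.0634, 0.0829]
tool_rot: [0.992, 0.124, 0.001, 0.001]
ft_force: [-0.6, 0.7, -0.2]
grip_width: 0.0134
```

```bash
python3 - <<'E'
from h import *
st()
E
```

```text
t 39.95 p [0.667  0.0634 0.0829] yaw 14.2 F [-0.6  0.7 -0.2] M [ 0.17  0.08 -0.09] w 0.0134 q [-0.07  0.75  1.42 -0.    0.97  1.25]
```

Emit:
{"method": "carry_out", "body": {
  "series": [
    [0, 0, 0, 0, 0, -9, -1],
    [0, 0, 0, 0, 0, -18, -1],
    [0, 0, 0, 0, 0, -28, -1],
    [0, 0, 0, 0, 0, -38, -1],
    [0, 0, 0, 0, 0, -48, -1],
    [0, 0, 0, 0, 0, -58, -1],
    [0, 0, 0, 0, 0, -68, -1],
    [0, 0, 0, 0, 0, -77, -1]
  ]
}}

```text
time: 40.95
position: [0.6679, 0.0628, 0.0829]
tool_rot: [0.698, 0.716, 0.001, 0.002]
ft_force: [1.6, -1.0, -0.8]
grip_width: 0.0136
```

Emit:
{"method": "carry_out", "body": {
  "series": [
    [0, 0, 0, 0, 0, 0, -1],
    [0, 0, 0, 0, 0, 0, -1],
    [0, 0, 0, 0, 0, 0, 1],
    [0, 0, 0, 0, 0, 0, 1],
    [0, 0, 0, 0, 0, 0, 1],
    [0, 0, 0, 0, 0, 0, 1],
    [0, 0, 0, 0, 0, 0, 1]
  ]
}}

```text
time: 41.82
position: [0.6678, 0.0628, 0.0828]
tool_rot: [0.698, 0.716, 0.001, 0.002]
ft_force: [-0.3, -0.0, -0.2]
grip_width: 0.0558
```

Emit:
{"method": "carry_out", "body": {
  "series": [
    [0, 0, -30, 0, 0, 0, 1],
    [0, 0, -70, 0, 0, 0, 1],
    [0, 0, -75, 0, 0, 0, 1]
  ]
}}

```text
time: 42.2
position: [0.6699, 0.0628, 0.1614]
tool_rot: [0.698, 0.716, 0.003, 0.005]
ft_force: [-0.9, -0.3, -0.6]
grip_width: 0.0837
```

```bash
python3 - <<'E'
from h import *
st();go([.6894,-.0442,.155],102)
E
```

```text
t 42.2 p [0.6699 0.0628 0.1614] yaw 91.5 F [-0.9 -0.3 -0.6] M [-0.02 -0.11 -0.  ] w 0.0837 q [-0.07  0.65  1.37 -0.    1.11 -0.1 ]
shift [-107.5   16.6    6.9] rot [  0.6   0.2 -10.5] rows 1.743949010229278 0.9846428540686839
```

Emit:
{"method": "carry_out", "body": {
  "series": [
    [-50, 8, 0, 0, 0, -5, 1],
    [-107.5, 16.6, 4, 0, 0, -10.5, 1],
    [-107.5, 16.6, 4, 0, 0, -10.5, 1]
  ]
}}

```text
time: 42.58
position: [0.6895, -0.0489, 0.1565]
tool_rot: [0.631, 0.775, 0.002, 0.005]
ft_force: [0.2, 0.6, -0.4]
grip_width: 0.087
```

```bash
python3 - <<'E'
from h import *
st();w=cam("wrist","w15");go([.6894,-.0442,.064],102)
E
```

```text
t 42.58 p [ 0.6895 -0.0489  0.1565] yaw 101.7 F [ 0.2  0.6 -0.4] M [ 0.06 -0.14  0.01] w 0.087 q [-0.23  0.68  1.32 -0.    1.13 -0.43]
shift [ 2.2  0.3 92.4] rot [ 0.5  0.2 -0.3] rows 1.4785883313823434 0.05572416105551486
```

View pics/w15.png

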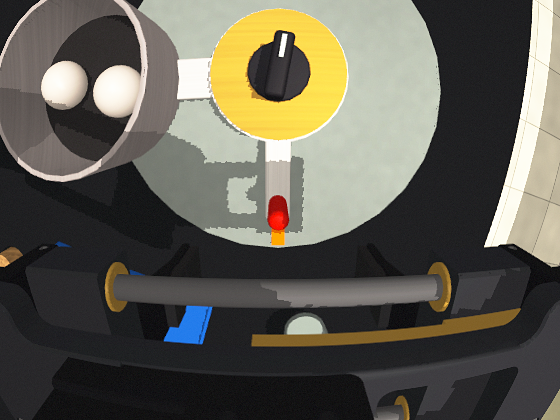

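The handle sits at (278,213) in line with the jaws, and both balls are in the jar. Grip the handle.

Emit:
{"method": "carry_out", "body": {
  "series": [
    [1, 0, 30, 0.5, 0.2, 0, 1],
    [1, 0, 60, 0.5, 0.2, 0, 0.5],
    [1, 0, 91, 0.5, 0.2, 0, 0],
    [1, 0, 91, 0.5, 0.2, 0, -0.5],
    [1, 0, 91, 0.5, 0.2, 0, -1],
    [1, 0, 91, 0.5, 0.2, 0, -1],
    [1, 0, 91, 0.5, 0.2, 0, -1],
    [1, 0, 91, 0.5, 0.2, 0, -1]
  ],
  "force": 15
}}

```text
time: 43.62
position: [0.6897, -0.0456, 0.0662]
tool_rot: [0.631, 0.776, 0.0, 0.001]
ft_force: [0.6, 0.4, -0.5]
grip_width: 0.0251
```

Emit:
{"method": "carry_out", "body": {
  "series": [
    [0, 0, 0, 0, 0, 0, -1],
    [0, 0, 0, 0, 0, 0, -1],
    [0, 0, 0, 0, 0, 0, -1]
  ]
}}

```text
time: 44.0
position: [0.6897, -0.0457, 0.0664]
tool_rot: [0.631, 0.776, 0.0, 0.001]
ft_force: [0.2, 0.0, 1.9]
grip_width: 0.0157
```

```bash
cat > arc.py <<'E'
from h import *
import sys
st();o=robot.get_obs();step=float(sys.argv[1])
pv=np.array([.6675,.0632]);d=o['position'][:2]-pv;print(np.linalg.norm(d),np.degrees(np.arctan2(*d[::-1]))%360)
Rc=R.from_quat(o['tool_rot']);d=d/np.linalg.norm(d)*.1094
for k in range(1,9):
    a=np.radians(step*k);c,s=np.cos(a),np.sin(a);n=pv+np.array([c*d[0]-s*d[1],s*d[0]+c*d[1]])
    print(round(step*k,1),(Rc.inv().apply([*(n-o['position'][:2]),0])*1000).round(1))
E
python3 arc.py -4
```

```text
t 44.0 p [ 0.6897 -0.0457  0.0664] yaw 101.7 F [0.2 0.  1.9] M [-0.03  0.03 -0.03] w 0.0157 q [-0.23  0.8   1.37 -0.    0.98 -0.43]
0.11113831238738921 281.52469498152345
-4.0 [ 2.  -7.6 -0. ]
-8.0 [  2.9 -15.2  -0. ]
-12.0 [  4.2 -22.7  -0. ]
-16.0 [  6.1 -30.1  -0. ]
-20.0 [  8.5 -37.4  -0. ]
-24.0 [ 11.4 -44.5  -0.1]
-28.0 [ 14.7 -51.3  -0.1]
-32.0 [ 18.6 -57.9  -0.1]
```

Emit:
{"method": "carry_out", "body": {
  "series": [
    [1, -3.8, 0, 0, 0, 2, -1],
    [2, -9.5, 0, 0, 0, 5, -1],
    [3, -17, 0, 0, 0, 9, -1],
    [4.5, -24.5, 0, 0, 0, 13, -1],
    [6.6, -32, 0, 0, 0, 17, -1],
    [9.2, -39.2, 0, 0, 0, 21, -1],
    [12.2, -46.2, 0, 0, 0, 25, -1],
    [15.6, -53, 0, 0, 0, 29, -1]
  ]
}}

```text
time: 45.0
position: [0.6349, -0.0429, 0.0664]
tool_rot: [0.806, 0.592, 0.0, 0.002]
ft_force: [0.6, -2.8, -2.0]
grip_width: 0.0152
```

```bash
python3 arc.py -4
```

```text
t 45.0 p [ 0.6349 -0.0429  0.0664] yaw 72.6 F [ 0.6 -2.8 -2. ] M [-0.61 -0.15  0.03] w 0.0152 q [-0.24  0.74  1.52 -0.    0.88  0.06]
0.1109491936015903 252.92303219462417
-4.0 [ 1.8 -7.6 -0. ]
-8.0 [  2.5 -15.2  -0.1]
-12.0 [  3.8 -22.8  -0.1]
-16.0 [  5.6 -30.2  -0.1]
-20.0 [  7.9 -37.5  -0.1]
-24.0 [ 10.7 -44.6  -0.2]
-28.0 [ 14.  -51.4  -0.2]
-32.0 [ 17.8 -58.1  -0.2]
```

Emit:
{"method": "carry_out", "body": {
  "series": [
    [1, -7.6, 0, 0, 0, 4, -1],
    [2, -15.2, 0, 0, 0, 8, -1],
    [3.3, -22.8, 0, 0, 0, 12, -1],
    [5.2, -30.2, 0, 0, 0, 16, -1],
    [7.5, -37.5, 0, 0, 0, 20, -1],
    [10.3, -44.6, 0, 0, 0, 24, -1],
    [13.6, -51.4, 0, 0, 0, 28, -1],
    [17.4, -58.1, 0, 0, 0, 32, -1]
  ]
}}

```text
time: 46.0
position: [0.5838, -0.0097, 0.0664]
tool_rot: [0.938, 0.345, -0.0, 0.002]
ft_force: [-1.3, -2.7, 2.6]
grip_width: 0.0153
```

```bash
python3 arc.py -4
```

```text
t 46.0 p [ 0.5838 -0.0097  0.0664] yaw 40.4 F [-1.3 -2.7  2.6] M [-0.47  0.18  0.16] w 0.0153 q [-0.21  0.69  1.66 -0.01  0.79  0.66]
0.1109322167544422 221.05193004991654
-4.0 [ 1.7 -7.7 -0. ]
-8.0 [  2.4 -15.3  -0.1]
-12.0 [  3.7 -22.8  -0.1]
-16.0 [  5.4 -30.2  -0.1]
-20.0 [  7.7 -37.5  -0.2]
-24.0 [ 10.5 -44.6  -0.2]
-28.0 [ 13.8 -51.5  -0.2]
-32.0 [ 17.5 -58.2  -0.3]
```

Remaining: 24°.

Emit:
{"method": "carry_out", "body": {
  "series": [
    [1, -7.6, 0, 0, 0, 4, -1],
    [2, -15.2, 0, 0, 0, 8, -1],
    [3.3, -22.8, 0, 0, 0, 12, -1],
    [5.2, -30.2, 0, 0, 0, 16, -1],
    [7.2, -37, 0, 0, 0, 19.7, -1],
    [8.8, -41.5, 0, 0, 0, 22.3, -1],
    [10, -44.4, 0, 0, 0, 24, -1],
    [10, -44.4, 0, 0, 0, 24, -1]
  ]
}}

```text
time: 47.0
position: [0.5612, 0.0312, 0.0663]
tool_rot: [0.99, 0.143, -0.001, 0.002]
ft_force: [-4.6, 1.2, 5.8]
grip_width: 0.0154
```

```bash
python3 arc.py -4|head -2
```

```text
t 47.0 p [0.5612 0.0312 0.0663] yaw 16.4 F [-4.6  1.2  5.8] M [0.21 0.72 0.15] w 0.0154 q [-0.14  0.67  1.71 -0.01  0.76  1.15]
0.1110654586856983 196.75580119955066
```

Handle at 196.8°, target 197°. Release, rise and check.

Emit:
{"method": "carry_out", "body": {
  "series": [
    [0, 0, 0, 0, 0, 0, 0],
    [0, 0, 0, 0, 0, 0, 1],
    [0, 0, 0, 0, 0, 0, 1],
    [0, 0, 0, 0, 0, 0, 1],
    [0, 0, -30, 0, 0, 0, 1],
    [0, 0, -60, 0, 0, 0, 1],
    [0, 0, -90, 0, 0, 0, 1],
    [0, 0, -90, 0, 0, 0, 1]
  ]
}}

```text
time: 48.0
position: [0.5633, 0.0313, 0.1586]
tool_rot: [0.99, 0.143, 0.002, 0.003]
ft_force: [-0.2, -0.4, -0.5]
grip_width: 0.0838
```

```bash
python3 - <<'E'
from h import *
st();w=cam("wrist","w16");cam("scene","s16");go([.6675,.0630,.156],91.5)
E
```

```text
t 48.0 p [0.5633 0.0313 0.1586] yaw 16.4 F [-0.2 -0.4 -0.5] M [ 0.04  0.03 -0.02] w 0.0838 q [-0.14  0.53  1.65 -0.    0.96  1.15]
shift [ 1.11e+02 -1.00e-01 -2.00e-01] rot [  0.    0.3 -75.1] rows 1.7766320085642755 7.016580700407608
```

View pics/w16.png

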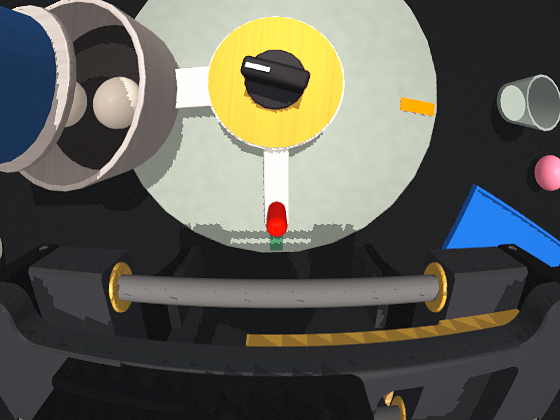

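View pics/s16.png

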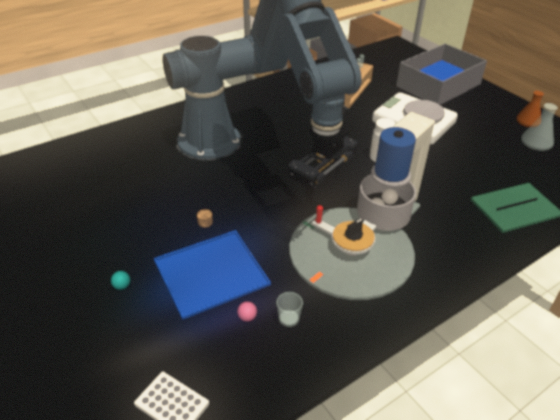

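The handle lines up exactly with the green mark (277,240), and the balls are still in the jar. Go to the screw and retighten.

Emit:
{"method": "carry_out", "body": {
  "series": [
    [0, 0, 0, 0, 0, -10, 1],
    [0, 0, 0, 0, 0, -20, 1],
    [0, 0, 0, 0, 0, -30, 1],
    [0, 0, 0, 0, 0, -40, 1],
    [0, 0, 0, 0, 0, -50, 1],
    [30, 0, 0, 0, 0, -60, 1],
    [70, 0, 0, 0, 0, -68, 1],
    [111, 0, 0, 0, 0, -75, 1]
  ]
}}

```text
time: 49.1
position: [0.6673, 0.0631, 0.1536]
tool_rot: [0.697, 0.717, -0.003, -0.001]
ft_force: [-0.1, 0.4, 0.4]
grip_width: 0.087
```

```bash
python3 - <<'E'
from h import *
go([.6678,.0630,.082],91.5)
E
```

```text
shift [ 0.1  0.9 71.6] rot [-0.3  0.2  0.1] rows 1.1459270983742134 0.037617788841460574
```

Emit:
{"method": "carry_out", "body": {
  "series": [
    [0, 0.5, 20, 0, 0, 0, 1],
    [0, 0.5, 45, 0, 0, 0, 1],
    [0, 0.5, 72, 0, 0, 0, 0.3],
    [0, 0.5, 72, 0, 0, 0, -0.5],
    [0, 0.5, 72, 0, 0, 0, -1],
    [0, 0.5, 72, 0, 0, 0, -1],
    [0, 0.5, 72, 0, 0, 0, -1],
    [0, 0.5, 72, 0, 0, 0, -1]
  ],
  "force": 50
}}

```text
time: 50.1
position: [0.6678, 0.0629, 0.0824]
tool_rot: [0.697, 0.717, -0.003, -0.0]
ft_force: [0.5, -0.3, 0.4]
grip_width: 0.0352
```

Emit:
{"method": "carry_out", "body": {
  "series": [
    [0, 0, 0, 0, 0, 0, -1],
    [0, 0, 0, 0, 0, 0, -1],
    [0, 0, 0, 0, 0, 0, -1],
    [0, 0, 0, 0, 0, 0, -1]
  ]
}}

```text
time: 50.6
position: [0.6679, 0.0629, 0.0825]
tool_rot: [0.697, 0.717, -0.003, -0.0]
ft_force: [0.2, 0.0, 1.4]
grip_width: 0.0137
```

```bash
python3 - <<'E'
from h import *
st()
E
```

```text
t 50.6 p [0.6679 0.0629 0.0825] yaw 91.6 F [0.2 0.  1.4] M [-0.04 -0.08 -0.06] w 0.0137 q [-0.07  0.76  1.41 -0.    0.98 -0.1 ]
```

Emit:
{"method": "carry_out", "body": {
  "series": [
    [0, 0, 0, 0, 0, 9, -1],
    [0, 0, 0, 0, 0, 18, -1],
    [0, 0, 0, 0, 0, 28, -1],
    [0, 0, 0, 0, 0, 38, -1],
    [0, 0, 0, 0, 0, 48, -1],
    [0, 0, 0, 0, 0, 58, -1],
    [0, 0, 0, 0, 0, 68, -1],
    [0, 0, 0, 0, 0, 77, -1]
  ]
}}

```text
time: 51.6
position: [0.6671, 0.0634, 0.0826]
tool_rot: [0.992, 0.125, -0.003, 0.001]
ft_force: [-1.2, 0.8, 1.7]
grip_width: 0.0137
```

Emit:
{"method": "carry_out", "body": {
  "series": [
    [0, 0, 0, 0, 0, 0, -1],
    [0, 0, 0, 0, 0, 0, -1],
    [0, 0, 0, 0, 0, 0, 1],
    [0, 0, 0, 0, 0, 0, 1],
    [0, 0, 0, 0, 0, 0, 1],
    [0, 0, 0, 0, 0, 0, 1],
    [0, 0, 0, 0, 0, 0, 1]
  ]
}}

```text
time: 52.48
position: [0.6672, 0.0634, 0.0825]
tool_rot: [0.992, 0.125, -0.003, 0.001]
ft_force: [1.0, 0.2, -0.6]
grip_width: 0.0557
```

Emit:
{"method": "carry_out", "body": {
  "series": [
    [0, 0, -30, 0, 0, 0, 1],
    [-20, 0, -70, 0, 0, 0, 1],
    [-50, 20, -110, 0, 0, 0, 1],
    [-70, 40, -150, 0, 0, 0, 1],
    [-100, 70, -170, 0, 0, 0, 1],
    [-100, 70, -170, 0, 0, 0, 1]
  ]
}}

```text
time: 53.22
position: [0.5887, -0.0309, 0.2557]
tool_rot: [0.992, 0.124, -0.001, 0.002]
ft_force: [-0.5, 1.2, -0.3]
grip_width: 0.0873
```

```bash
python3 - <<'E'
from h import *
st();w=cam("wrist","w17");cam("scene","s17");cam("top","t17")
E
```

```text
t 53.23 p [ 0.5887 -0.0309  0.2557] yaw 14.2 F [-0.5  1.2 -0.3] M [0.06 0.02 0.03] w 0.0873 q [-0.24  0.44  1.48 -0.01  1.21  1.09]
```

View pics/w17.png

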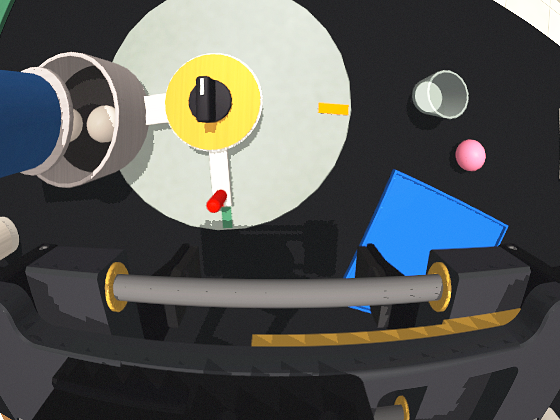

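View pics/s17.png

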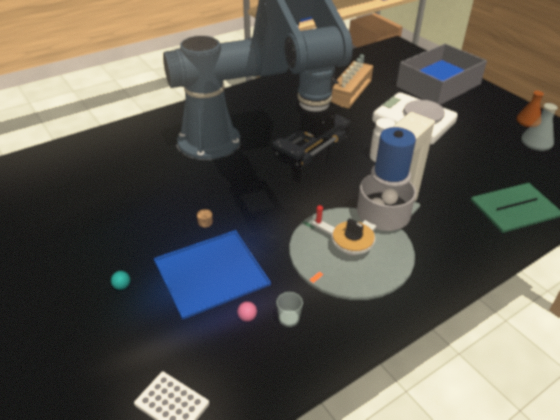

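View pics/t17.png

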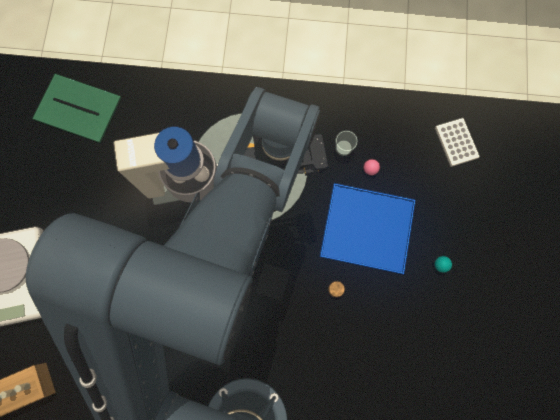

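The handle arm points at the green mark (228,215), and the bar (205,99) is back at its tight angle. Both balls are in the jar, at (100,123) and (73,124), and the bystanders are where they were. A quick check that everything is at rest, then I hand in.

```bash
python3 - <<'E'
from h import *
a=cam("wrist")
for i in range(4): b=cam("wrist")
d=cv2.absdiff(a['pixels'],b['pixels'])[40:200,0:360].max(2);print("changed px",(d>60).sum())
t=cam("top");print([plane(t,*x[1],.06).round(3) for x in blobs(t,(0,0,150),(179,70,255),80,(330,130,360,160))])
st();print(robot.hand_in())
E
```

```text
changed px 474
[array([ 0.731, -0.192,  0.06 ])]
t 53.67 p [ 0.5887 -0.028   0.2525] yaw 14.5 F [-0.1 -0.6  0.3] M [-0.04  0.03 -0.03] w 0.0873 q [-0.23  0.45  1.49 -0.    1.21  1.09]
the job is handed in; nothing more can be done
None
```

The ball mill is charged and the job is handed in at 53.7 s of the 200 s allowed. No verdict was reported.

**What I did:**
- Backed the clamp screw off about 75° and swung the jar out to the orange mark. I then retightened the screw.
- Lowered both white balls onto the pad in the jar; only two were present. One had been knocked off the mat to about (0.664, -0.590), so I picked it up there. Contact with the pad was about 1.7 N for each.
- Backed the screw off about 77°, swung the jar back to the green mark, and retightened.

**Last checks:**
- **Handle:** it points at the green mark. Its measured bearing was 196.8° against a target of 197°.
- **Screw:** the bar is back at its tight angle, within about 2° of where it started.
- **Balls:** both are visible in the jar under the head.
- **Bench:** the beaker, stopper and reagent jar show no visible shift, and the gripper is clear of everything.

**Not confirmed:** my last stillness check was inconclusive. Comparing two frames showed 474 changed pixels, but the arm itself drifted about 3 mm while settling. That means I could not use it to prove the balls were at rest, though nothing looked like it was moving.

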